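# Fit the abrasive stone in the telescoping holder

## Robot

A 6-joint arm with a two-finger parallel gripper is mounted at the origin on a cart in front of the work surface, level with it; the furniture and walls round the work are solid. World frame = base frame: x ahead of the robot, y to its left, z up, the work surface at z = 0. Lengths are in m, angles in rad, forces in N, time in s.
With the tool pointing down it reaches from about 0.35 to 0.85 m from the base axis. Payload 8.1 kg.
Tool frame: the origin (TCP) lies midway between the tips of the shut fingers; the grasp point (between the pads) lies 19 mm behind it (robot.tcp_to_grasp is the distance from the TCP to the grasp point, in m); z points along the fingers, y is the direction in which the jaws open and shut (so a half turn about z gives the same grasp; the last joint's range is limited). The gripper opens to 93 mm and grips with 3 to 60 N. Pads are 15 mm wide; open, the fingers measure 128 mm over their backs; the gripper's body (75 mm by 188 mm) begins 65 mm behind the grasp point.
Start: joints at [-1.267, 0.13, 1.488, -0, 1.523, -0.085], TCP at [0.227, -0.555, 0.219] pointing down, gripper open.
Joint ranges: [-2.96, 2.96], [-0.89, 2.26], [0.02, 2.5], [-1.34, 4.48], [0, 2.73], [-2.66, 2.66]. Speed limits (rad/s): [2.39, 2.39, 2.79, 3.14, 3.14, 3.14].

## Interface

Orientations are given as a rotation vector (axis times angle).
In Python, from plant import robot gives the robot as it stands.
- The arm moves only by the tool send_rows, never from a script. Its argument "series" is a list of rows, each an object of numbers: "wx", "wy", "wz": the turn, a rotation vector about the world's x, y, z in rad; "dx", "dy", "dz": the shift along the world's x, y, z in cm; "fingers": the closure in counts, from 0 (fully open) to 255 (shut). In form: [{"wx": .., "wy": .., "wz": .., "dx": .., "dy": .., "dz": .., "fingers": ..}, ...]. A call has 1 to 20 rows; each row shifts and turns the pose as measured when the row begins; what a row does not reach is not made up. A row lasts 1/12 s, in which the tool goes at most 41.7 mm and 7.16 degrees, less where a joint would pass 70% of its speed; a pose out of reach is approached as far as the arm can. A call is refused whole if a number of a shift passes 4.17 or a number of a turn 0.125, either way. A call with a gripper value outside its range is refused whole. The fingers move at their own pace and stop on an object; "newtons" is the grip in N (left out, the last holds). Time passes only in rows, so rows that do not move let the fingers close. It gives the time, the measured TCP pose, the force and the opening at its end, in the units of the state.
- robot.read_state(): the state, without advancing time (a new reading comes with each control period).
- robot.read_camera(name): name is "scene" or "top" or "wrist"; returns the picture (400x640x3 uint8, red, green, blue); there is no depth.
- robot.camera_info(name): a dict with "intrinsics" (3x3 intrinsics, pixels), "k1" (the pictures are not rectified: a ray, as slopes to the right and down, at radius r is drawn at 1 + k1 r^2 times it, then the intrinsics apply), "extrinsics" (4x4, takes a point from world to camera coordinates); the wrist camera has in their place "tool_from_camera" (4x4, takes a point from camera to tool coordinates, whose origin is the TCP and whose axes are the flange's). Camera axes: x right, y up, looking along -z (the intrinsics and any distortion apply to the point x, -y, -z); pixel columns grow to the right and rows downward; lengths in m; the calibration is good to about 2 mm. A picture is of the moment at which its call begins: read the wrist's pose just before it. camera_info takes no time and is no camera call.
- robot.close_job(): hands the job in, once; it reports no verdict.
The state is a dict: "t": time; "q": joint angles; "dq": joint speeds; "joint_torque": joint torques, N m; "tool_pos": TCP position; "orientation": TCP orientation; "force": force on the tool from outside, world axes, zero at the start; "wrist_torque": the same for the moment, N m; "opening": finger opening in m.
Only numpy, scipy, OpenCV 4.12 (cv2) and the standard library are available. Lean on these libraries where they do the work, as an engineer would, in place of code of your own. Each camera call takes 0.05 s, during which the arm holds its last target.

## Task

Fit the dark abrasive stone in the sloped stone holder: squeeze in the sprung button and slide the telescoping sleeve outward, hole by hole, until the button pops out in the last hole (jaws widest). Then lay the stone gently, without dropping it, flat and lengthwise on the bed between the two lipped jaws, and slide the sleeve back in by one hole, so that the button pops out in the middle hole and both jaw lips reach over the ends of the stone. Leave the wooden fid and the brass-coloured tin where they are.

Things in the scene. Friction and masses are not known exactly. Their poses are not given: they have to be found in the camera images.
- bed_mid (a point): Middle of the stone's final place, on top of the holder's bed: a dark steel rib 22 mm wide, 18 mm high, on a plywood board sloping up away from the robot at 30 degrees (108 mm along the slope, 315 mm across). Axes, used as 'bed frame' below: x up the slope, y outward along the rail (roughly to the robot's left), z square off the slope. Board's face at z = -18 mm, lowest edge x = -54 mm.
- fixed_jaw (a point): Middle of the fixed aluminium jaw's face, 12 mm above the bed, 50.5 mm inward (-y) of bed_mid; bed-frame axes. Jaw 28 mm wide; its lip reaches 7 mm over the bed towards +y, at 22 to 28 mm above the bed; top at 28 mm.
- cleat (a point): Middle of the top edge of the inner steel cleat, on the downslope side of the bed; two cleats keep the stone from sliding down. Their faces stand at x = -14.5 mm of the bed frame, tops 8 mm above the bed (z), from y = -44.5 to -16.5 and from y = 37.5 to 53.5 mm. Between them a stone's sides are free for fingers.
- jaw_face (a point): Middle of the moving jaw's face, 12 mm above the bed, at y = 18.5 mm + joint sleeve in the bed frame; same 7 mm lip, towards -y. The jaw (12 mm thick, 28 wide, top 31 mm above the bed) is the inner end of the sleeve, a plain aluminium square tube, 28 x 28 mm, 108 mm long, sliding over a thinner fixed dark steel tube. Sleeve: x -14 to 14, z 2 to 30 mm in the bed frame.
- sleeve (a joint): Sleeve and jaw position, m, growing outward (+y of bed frame, jaws opening). Its upslope wall has three 11 mm holes, 32 mm apart; the button stands out through one and locks it, about 1 mm play: 0 = first hole (start; jaws 69 mm apart), 0.032 = middle (101 mm), 0.064 = last (133 mm). Sliding takes about 2 N; starting with the button held flush, about 8 N.
- button (a joint): How far the button is pressed in, m: 0 = out through a hole, 0.004 = flush with the sleeve's outside, about 0.0065 = inside, riding on the wall between holes. Spring 2 N at 0, 4 N at 0.0065. A grip across the sleeve at the button presses it flush; when that grip carries the sleeve along, the hole's rim pushes it inside; it pops out in the next hole after 32 mm, clear of the fingers.
- button_tip (a point): Tip of the steel button, a dome 9 mm wide standing 4 mm out of the sleeve's upslope wall (+x of bed frame), half-way up it (16 mm above bed level). It sits on the fixed inner tube and does not travel with the sleeve: always 116.5 mm outward of bed_mid. Grip here across the sleeve's 28 mm, along bed-frame x, tool square to the slope; bed-frame axes.
- bracket (a point): Top of the aluminium bracket (36 x 18 mm) that holds the rail's outer end, 34 mm above bed level, 215.5 mm outward of bed_mid; bed-frame axes. Fixed.
- stone_center (a point): Centre of the dark grey abrasive stone, a plain block 26 (x) x 98 (y) x 20 (z) mm, about 0.12 kg, lying flat on the bench; its own y is its length. Grasp across the 26 mm.
- stone: The same stone; origin at the centre of its underside.
- fid_center (a point): Centre of the wooden fid (20 x 150 x 12 mm, pointed stick), lying on the bench; leave it.
- tin_center (a point): Centre of the round brass-coloured tin (62 mm wide, 24 mm high); leave it.
There are look-alikes about, which are no part of the job. Leave any turquoise look-alike of the stone alone.

How it is judged:
By the outcome, as a careful person would: the job done as asked, in the order asked, and still so for the second after the job is handed in, with the robot touching nothing.
It also fails if it takes over 54 s, if anything falls off the work surface, if the arm or the gripper's body presses on something with over 40 N, if the wrist force passes 120 N, or if a joint passes its speed limit or range.

## Working session

There is one attempt and no reset: what is moved stays moved. The work goes in short steps, Python scripts to look and compute and a tool call to move; the robot and the scene stay as the last step left them, time stands still between calls to the robot, and variables do not carry over. Pictures are saved under pics/ and viewed, and the job is handed in when it is done.

Besides the shell and the picture viewer there is one more tool, called after "Emit:" as name(argument=value, ...), one argument or row to a line, values as JSON. send_rows: Moves the arm, as the interface text tells. Its arguments: {"type":"object","properties":{"series":{"type":"array","items":{"type":"object","properties":{"wx":{"type":"number"},"wy":{"type":"number"},"wz":{"type":"number"},"dx":{"type":"number"},"dy":{"type":"number"},"dz":{"type":"number"},"fingers":{"type":"number"}}}},"newtons":{"type":"number"}},"required":["series"]}

```bash
ls; mkdir -p pics
python3 - <<'E'
from plant import robot
import cv2
print(robot.read_state())
for n in ["scene","top","wrist"]:
    print(n,robot.camera_info(n))
for n in ["scene","top"]:
    cv2.imwrite(f"pics/{n}0.png",robot.read_camera(n)[:,:,::-1])
print(robot.tcp_to_grasp)
E
```

```text
pics
{'t': 0.0, 'q': array([-1.26742268e+00,  1.31145740e-01,  1.48929514e+00,  1.19851250e-05,
        1.52303254e+00, -8.53796264e-02]), 'dq': array([ 2.92727637e-04, -7.42336896e-05, -1.85079015e-03,  7.35168792e-04,
       -1.87538770e-03,  1.24946884e-03]), 'joint_torque': array([ 2.36355154e-03, -5.59831345e+01, -4.91760743e+01,  7.70199741e-02,
        3.54238646e-02, -1.95575544e-04]), 'tool_pos': array([ 0.22728021, -0.55464923,  0.21758798]), 'orientation': array([-3.08059551e+00, -6.06451884e-01,  3.02499805e-04]), 'force': array([-0.71331569, -0.43002252, -0.04447428]), 'wrist_torque': array([-0.03063577,  0.02491783,  0.03818239]), 'opening': 0.09323822280300255}
scene {'intrinsics': array([[442.85702234,   0.        , 320.00593027],
       [  0.        , 442.85702234, 202.3860494 ],
       [  0.        ,   0.        ,   1.        ]]), 'k1': -0.06688127349237795, 'extrinsics': array([[-0.82948112, -0.55845894, -0.00920241,  0.56835037],
       [ 0.22875004, -0.35470185,  0.90656496, -0.13833327],
       [-0.50954341,  0.74987347,  0.42196599, -0.81077825],
       [ 0.   
[... 385 characters left out ...]
,
       [-0.08043274, -0.00956466,  0.99671415, -0.90306963],
       [ 0.        ,  0.        ,  0.        ,  1.        ]])}
wrist {'intrinsics': array([[343.92523488,   0.        , 316.6636663 ],
       [  0.        , 343.92523488, 202.65716834],
       [  0.        ,   0.        ,   1.        ]]), 'k1': -0.0022793065436141134, 'tool_from_camera': array([[ 2.76468679e-04,  9.69145718e-01,  2.46488337e-01,
         6.71395663e-02],
       [ 9.99998556e-01, -6.81302307e-04,  1.55712411e-03,
         2.06971283e-04],
       [ 1.67701324e-03,  2.46487551e-01, -9.69144507e-01,
        -1.65302454e-01],
       [ 0.00000000e+00,  0.00000000e+00,  0.00000000e+00,
         1.00000000e+00]])}
0.0188
```

View pics/top0.png

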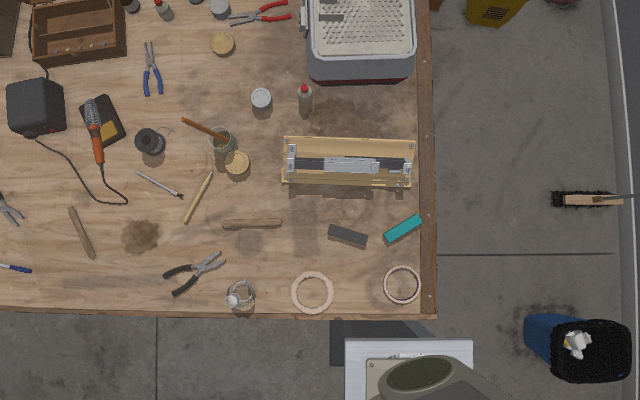

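View pics/scene0.png

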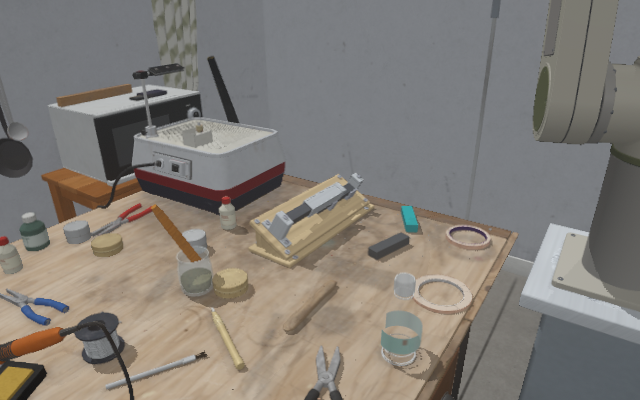

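```bash
cat > h.py <<'E'
import numpy as np, cv2
from plant import robot
from scipy.spatial.transform import Rotation as R
def cam(name, st=None):
    ci=robot.camera_info(name)
    K=ci['intrinsics'];k1=ci['k1']
    if 'extrinsics' in ci: E=np.array(ci['extrinsics'])
    else:
        T=np.eye(4);T[:3,:3]=R.from_rotvec(st['orientation']).as_matrix();T[:3,3]=st['tool_pos']
        E=np.linalg.inv(T@ci['tool_from_camera'])
    return K,k1,E
def proj(c,P):
    K,k1,E=c
    p=np.atleast_2d(P)@E[:3,:3].T+E[:3,3]
    s=np.c_[p[:,0]/-p[:,2],-p[:,1]/-p[:,2]]
    s=s*(1+k1*(s**2).sum(1,keepdims=True))
    return s@K[:2,:2].T+K[:2,2]
def ray(c,uv):
    K,k1,E=c
    d=(np.array(uv,float)-K[:2,2])/[K[0,0],K[1,1]]
    s=d.copy()
    for _ in range(30): s=d/(1+k1*(s@s))
    v=E[:3,:3].T@np.array([s[0],-s[1],-1.0]); o=-E[:3,:3].T@E[:3,3]
    return o,v
def onz(c,uv,z):
    o,v=ray(c,uv); return o+v*(z-o[2])/v[2]
def crop(img,x0,y0,x1,y1,s,fn):
    cv2.imwrite(fn,cv2.resize(img[y0:y1,x0:x1],None,fx=s,fy=s,interpolation=cv2.INTER_CUBIC))
E
python3 - <<'E'
from h import *
a=cv2.imread('pics/top0.png');crop(a,270,120,430,250,5,'pics/c1.png')
a=cv2.imread('pics/scene0.png');crop(a,240,165,430,265,4,'pics/c2.png')
E
```

```text
(no output)
```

View pics/c1.png

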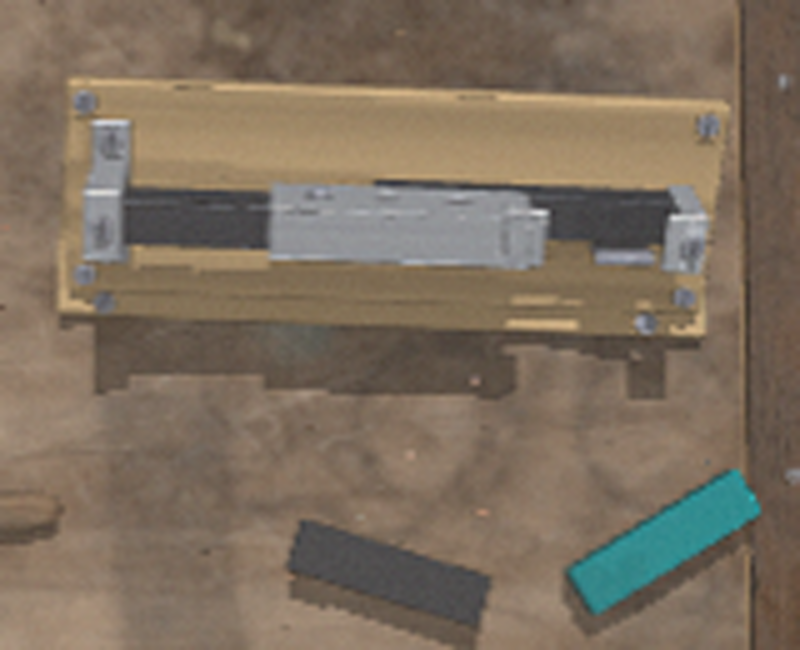

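View pics/c2.png

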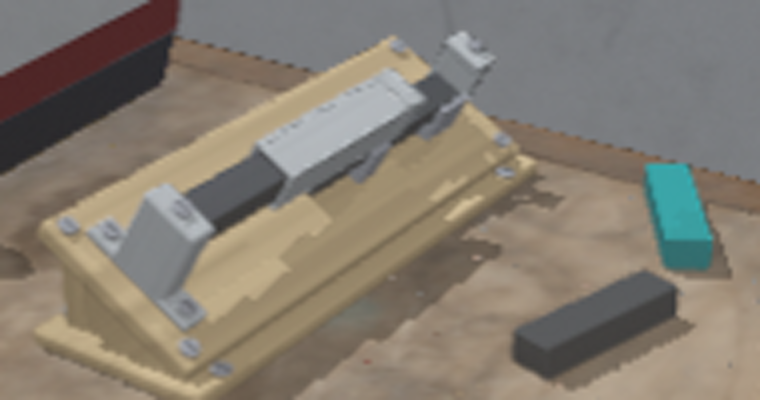

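```bash
cat > fit.py <<'E'
from h import *
from scipy.optimize import least_squares
def bedR(yaw): 
    return R.from_euler('z',yaw).as_matrix()@R.from_euler('y',-np.pi/6).as_matrix()
def box(x0,x1,y0,y1,z0,z1):
    c=np.array([[x,y,z] for x in(x0,x1) for y in(y0,y1) for z in(z0,z1)])/1000.
    e=[(i,j) for i in range(8) for j in range(i+1,8) if bin(i^j).count('1')==1]
    return c,e
def draw(img,c,T,yaw,s=0,col=(0,0,255),ox=0,oy=0,sc=1,board=None):
    Rb=bedR(yaw)
    bs=[box(-18,18,206.5,224.5,0,34),box(-14,14,-62.5,-50.5,0,28),box(-14,14,-50.5,-43.5,22,28),
        box(-14,14,18.5+s,30.5+s,2,31),box(-14,14,11.5+s,18.5+s,25,31),box(-14,14,18.5+s,126.5+s,2,30),
        box(-11,11,-50.5,50,-18,0),box(-15,-14.5,-44.5,-16.5,0,8),box(-15,-14.5,37.5,53.5,0,8),box(14,18,112,121,11.5,20.5)]
    if board is not None: bs.append(box(-54,54,board,board+315,-18.1,-18))
    for p,e in bs:
        q=(proj(c,p@Rb.T+T)-[ox,oy])*sc+(sc-1)/2
        for i,j in e: cv2.line(img,tuple(map(int,(q[i]*8).round())),tuple(map(int,(q[j]*8).round())),col,1,cv2.LINE_AA,3)
E
python3 - <<'E'
from fit import *
top=cam('top');sc=cam('scene')
f=lambda u,v:((u+.5)/5-.5+270,(v+.5)/5-.5+120)
f2=lambda u,v:((u+.5)/4-.5+240,(v+.5)/4-.5+165)
def pts(b): return np.array([[54,b+315,-18],[54,b,-18],[0,215.5,34],[0,-56.5+6,28], [54,b+315,-18],[54,b,-18]])/1000
obs=np.array([f(68,80),f(728,103),f(105,226),f(688,243),f2(42,225),f2(392,38)])
def res(p):
    W=pts(p[4]*1000)@bedR(p[3]).T+p[:3]
    return np.r_[(proj(top,W[:4])-obs[:4]).ravel(),(proj(sc,W[4:])-obs[4:]).ravel()]
s=least_squares(res,[.6,0,.06,0,-.08]);print(s.x,s.fun.round(1))
p=s.x
a=cv2.imread('pics/top0.png');a=cv2.resize(a[120:250,270:430],None,fx=5,fy=5,interpolation=cv2.INTER_CUBIC)
draw(a,top,p[:3],p[3],0,ox=270,oy=120,sc=5,board=p[4]*1000);cv2.imwrite('pics/d1.png',a)
a=cv2.imread('pics/scene0.png');a=cv2.resize(a[165:265,240:430],None,fx=4,fy=4,interpolation=cv2.INTER_CUBIC)
draw(a,sc,p[:3],p[3],0,ox=240,oy=165,sc=4,board=p[4]*1000);cv2.imwrite('pics/d2.png',a)
# stone top corners
for uv in [(303,520),(490,576),(475,628),(290,568)]: print(onz(top,f(*uv),.02))
for uv in [(650,272),(677,290),(545,353),(515,335)]: print('s',onz(sc,f2(*uv),.02))
E
```

```text
[ 0.58007918  0.07140239  0.05836897 -0.03262442 -0.0747391 ] [-0.7 -0.2  0.9 -0.2  0.5  0.2 -0.5 -0.1 -0.3  0.5  0.4 -0.4]
[0.43708385 0.19596362 0.02      ]
[0.41005302 0.10494573 0.02      ]
[0.38487389 0.11239274 0.02      ]
[0.41375178 0.20228496 0.02      ]
s [0.40655637 0.1032148  0.02      ]
s [0.386731   0.11337413 0.02      ]
s [0.41538293 0.20584233 0.02      ]
s [0.43571344 0.19876705 0.02      ]
```

View pics/d1.png

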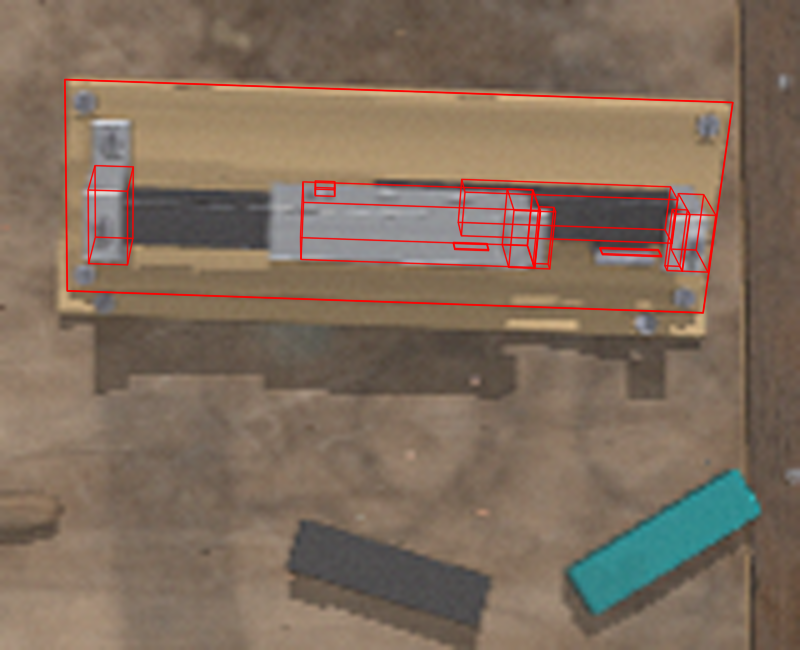

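View pics/d2.png

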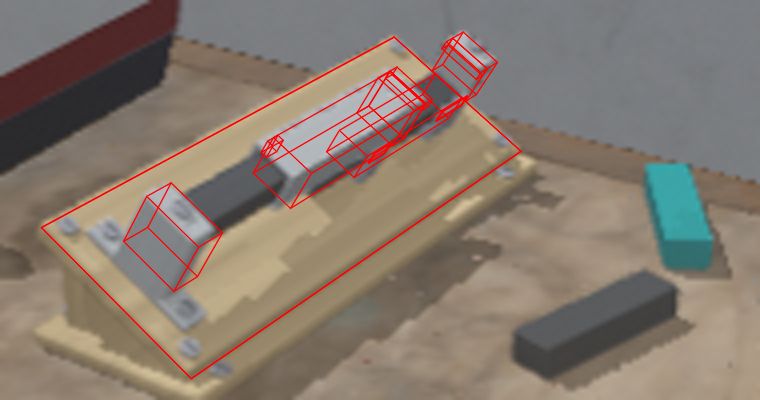

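```bash
cat >> fit.py <<'E'
def goto(Rt,pt,n=None):
    s=robot.read_state()
    w=(R.from_matrix(Rt)*R.from_rotvec(s['orientation']).inv()).as_rotvec()
    d=(pt-s['tool_pos'])*100
    m=max(np.linalg.norm(d)/4.1,np.linalg.norm(w)/.12)
    n=n or int(np.ceil(m)) or 1
    print('n',n,'total d',d.round(2),'w',w.round(4)); print('per row d',(d/n).round(3),'w',(w/n).round(4)); return n
def bedtool(yaw):
    b=bedR(yaw); return np.c_[b[:,1],b[:,0],-b[:,2]]
E
cat > par.py <<'E'
import numpy as np
T=np.array([0.580,0.0714,0.0584]);yaw=-0.0326
E
python3 - <<'E'
from fit import *
from par import *
Rb=bedR(yaw); 
goto(bedtool(yaw),T+Rb@[0,.07,.12])
print(T+Rb@[0,.07,.12], T+Rb@[0,.1165,.016-.0188])
E
```

```text
n 19 total d [29.5  69.8  -5.54] w [-0.3167 -0.4554  1.1216]
per row d [ 1.553  3.674 -0.291] w [-0.0167 -0.024   0.059 ]
[0.52231348 0.14331846 0.16232305] [0.58519648 0.18779247 0.05597513]
```

Emit:
send_rows(
  series=[
    {"dx": 1.55, "dy": 3.67, "dz": 0.2, "wx": -0.0167, "wy": -0.024, "wz": 0.059, "fingers": 0},
    {"dx": 1.55, "dy": 3.67, "dz": 0.2, "wx": -0.0167, "wy": -0.024, "wz": 0.059, "fingers": 0},
    {"dx": 1.55, "dy": 3.67, "dz": 0, "wx": -0.0167, "wy": -0.024, "wz": 0.059, "fingers": 0},
    {"dx": 1.55, "dy": 3.67, "dz": 0, "wx": -0.0167, "wy": -0.024, "wz": 0.059, "fingers": 0},
    {"dx": 1.55, "dy": 3.67, "dz": 0, "wx": -0.0167, "wy": -0.024, "wz": 0.059, "fingers": 0},
    {"dx": 1.55, "dy": 3.67, "dz": 0, "wx": -0.0167, "wy": -0.024, "wz": 0.059, "fingers": 0},
    {"dx": 1.55, "dy": 3.67, "dz": 0, "wx": -0.0167, "wy": -0.024, "wz": 0.059, "fingers": 0},
    {"dx": 1.55, "dy": 3.67, "dz": 0, "wx": -0.0167, "wy": -0.024, "wz": 0.059, "fingers": 0},
    {"dx": 1.55, "dy": 3.67, "dz": 0, "wx": -0.0167, "wy": -0.024, "wz": 0.059, "fingers": 0},
    {"dx": 1.55, "dy": 3.67, "dz": 0, "wx": -0.0167, "wy": -0.024, "wz": 0.059, "fingers": 0},
    {"dx": 1.55, "dy": 3.67, "dz": 0, "wx": -0.0167, "wy": -0.024, "wz": 0.059, "fingers": 0},
    {"dx": 1.55, "dy": 3.67, "dz": 0, "wx": -0.0167, "wy": -0.024, "wz": 0.059, "fingers": 0},
    {"dx": 1.55, "dy": 3.67, "dz": 0, "wx": -0.0167, "wy": -0.024, "wz": 0.059, "fingers": 0},
    {"dx": 1.55, "dy": 3.67, "dz": 0, "wx": -0.0167, "wy": -0.024, "wz": 0.059, "fingers": 0},
    {"dx": 1.55, "dy": 3.67, "dz": 0, "wx": -0.0167, "wy": -0.024, "wz": 0.059, "fingers": 0},
  ],
)

```text
t: 1.35
tool_pos: [0.4588, 0.0177, 0.2075]
orientation: [2.223, 1.718, 0.433]
force: [0.8, -1.3, 0.9]
opening: 0.0928
```

Run:
```python
from fit import *
from par import *
Rb=bedR(yaw); 
print(robot.read_state()['tool_pos'])
goto(bedtool(yaw),T+Rb@[0,.07,.12])
```

```text
[0.45881195 0.01773494 0.2075375 ]
n 4 total d [ 6.35 12.56 -4.52] w [-0.0681 -0.0917  0.2077]
per row d [ 1.588  3.14  -1.13 ] w [-0.017  -0.0229  0.0519]
```

Emit:
send_rows(
  series=[
    {"dx": 1.6, "dy": 3.15, "dz": -1.1, "wx": -0.017, "wy": -0.023, "wz": 0.052},
    {"dx": 1.6, "dy": 3.15, "dz": -1.1, "wx": -0.017, "wy": -0.023, "wz": 0.052},
    {"dx": 1.6, "dy": 3.15, "dz": -1.1, "wx": -0.017, "wy": -0.023, "wz": 0.052},
    {"dx": 1.6, "dy": 3.15, "dz": -1.1, "wx": -0.017, "wy": -0.023, "wz": 0.052},
    {"dx": 0},
    {"dx": 0},
  ],
)

```text
schema error: expected keys wx, wy, wz, dx, dy, dz, fingers
```

Run:
```python
from fit import *
from par import *
import json
Rb=bedR(yaw); 
goto(bedtool(yaw),T+Rb@[0,.07,.12])
s=robot.read_state();im=robot.read_camera('wrist')[:,:,::-1].copy()
cv2.imwrite('pics/w1.png',im);json.dump({k:list(s[k]) for k in('tool_pos','orientation')},open('w1.json','w'))
c=cam('wrist',s)
draw(im,c,T,yaw,0,col=(0,0,255));cv2.imwrite('pics/w1d.png',im)
```

```text
n 4 total d [ 6.35 12.56 -4.52] w [-0.0681 -0.0917  0.2077]
per row d [ 1.588  3.14  -1.13 ] w [-0.017  -0.0229  0.0519]
```

View pics/w1.png

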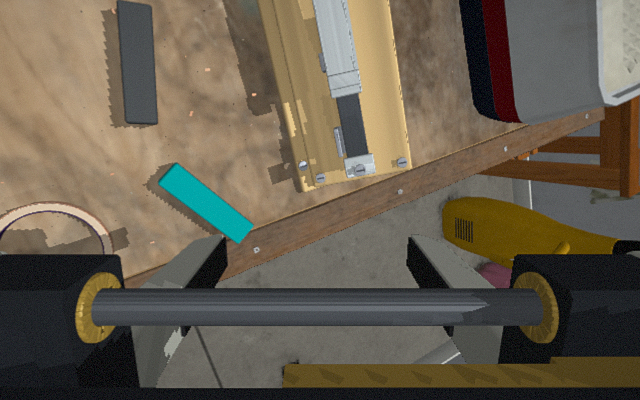

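View pics/w1d.png

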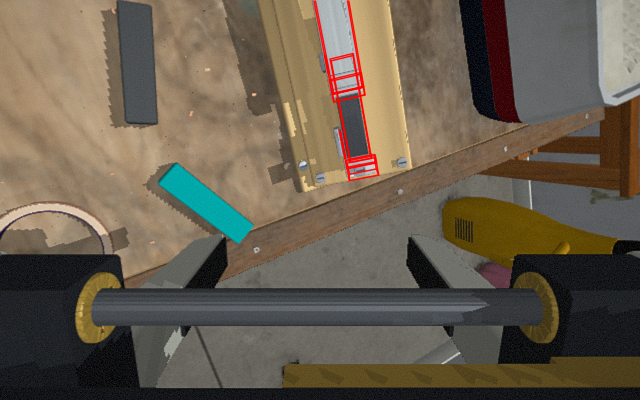

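Emit:
send_rows(
  series=[
    {"dx": 1.5, "dy": 2.3, "dz": -0.4, "wx": -0.017, "wy": -0.023, "wz": 0.052, "fingers": 0},
    {"dx": 1.5, "dy": 2.3, "dz": -0.4, "wx": -0.017, "wy": -0.023, "wz": 0.052, "fingers": 0},
    {"dx": 1.5, "dy": 2.3, "dz": -0.4, "wx": -0.017, "wy": -0.023, "wz": 0.052, "fingers": 0},
    {"dx": 1.5, "dy": 2.3, "dz": -0.4, "wx": -0.017, "wy": -0.023, "wz": 0.052, "fingers": 0},
    {"dx": 0, "dy": 0, "dz": 0, "wx": 0, "wy": 0, "wz": 0, "fingers": 0},
    {"dx": 0, "dy": 0, "dz": 0, "wx": 0, "wy": 0, "wz": 0, "fingers": 0},
  ],
)

```text
t: 1.9
tool_pos: [0.5197, 0.1305, 0.1885]
orientation: [1.917, 1.932, 0.519]
force: [-0.1, -1.0, 0.5]
opening: 0.0927
```

Run:
```python
from fit import *
from par import *
import json
Rb=bedR(yaw); 
goto(bedtool(yaw),T+Rb@[0,.07,.12])
s=robot.read_state();im=robot.read_camera('wrist')[:,:,::-1].copy()
cv2.imwrite('pics/w2.png',im);json.dump({k:list(s[k]) for k in('tool_pos','orientation')},open('w2.json','w'))
c=cam('wrist',s)
draw(im,c,T,yaw,0,col=(0,0,255));cv2.imwrite('pics/w2d.png',im)
crop(cv2.imread('pics/w2.png'),240,0,440,225,4,'pics/w2c.png')
```

```text
n 1 total d [ 0.26  1.28 -2.62] w [ 0.0021  0.0036 -0.0397]
per row d [ 0.259  1.278 -2.616] w [ 0.0021  0.0036 -0.0397]
```

View pics/w2d.png

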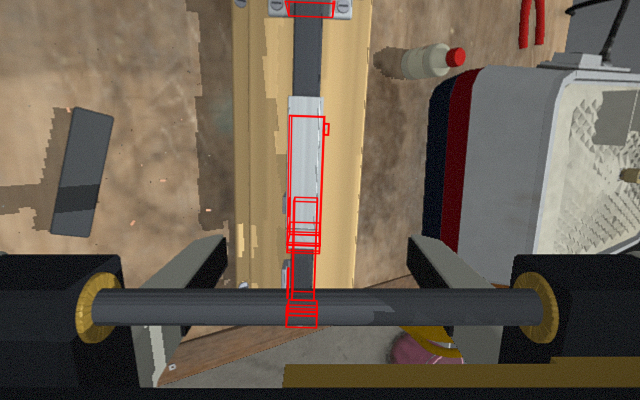

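View pics/w2.png

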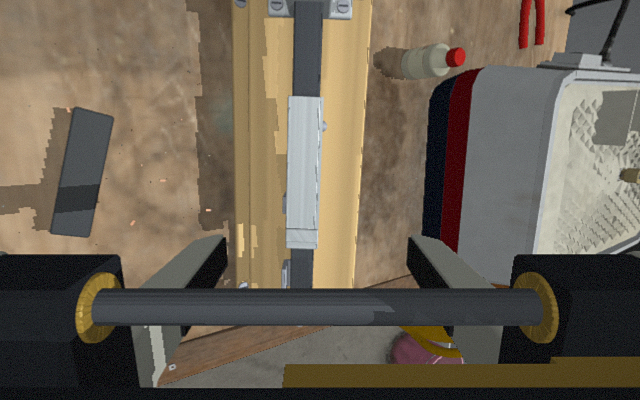

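Run:
```python
from h import *
crop(cv2.imread('pics/w2.png'),250,80,370,255,4,'pics/w2a.png')
crop(cv2.imread('pics/w1.png'),290,0,420,195,4,'pics/w1a.png')
crop(cv2.imread('pics/w2.png'),40,90,130,250,4,'pics/w2s.png')
```

```text
(no output)
```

View pics/w2a.png

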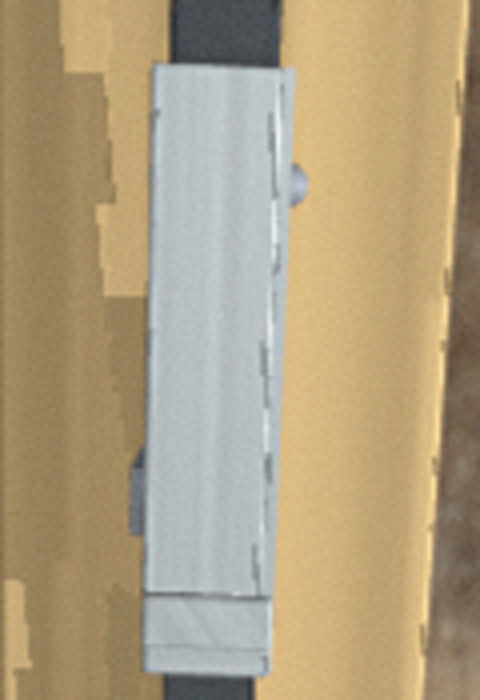

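View pics/w1a.png

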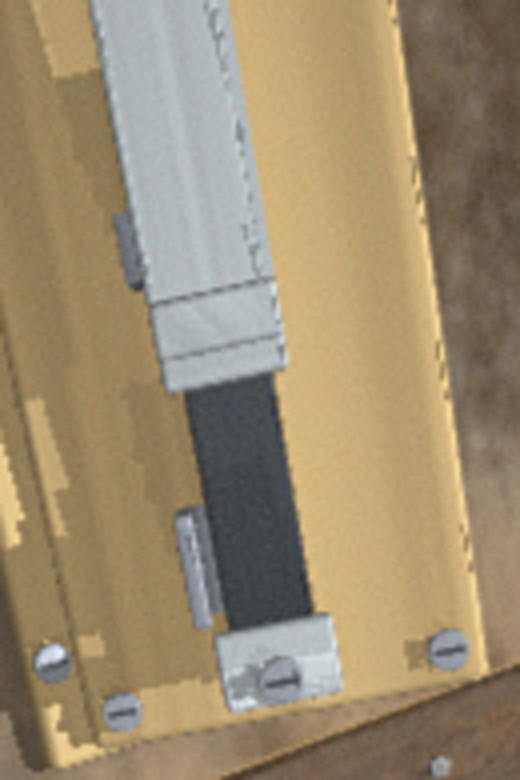

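View pics/w2s.png

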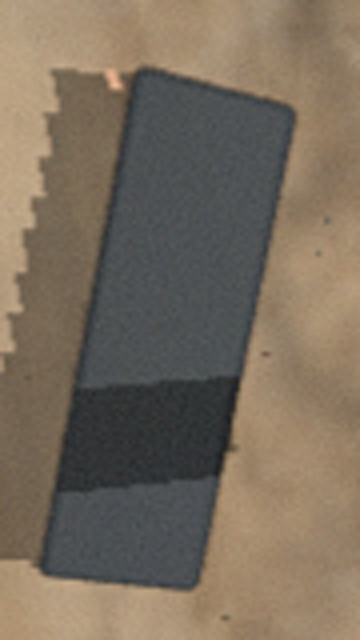

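Run:
```python
from fit import *
import json
w1=json.load(open('w1.json'));w2=json.load(open('w2.json'))
c1=cam('wrist',w1);c2=cam('wrist',w2);top=cam('top');sc=cam('scene')
g=lambda ox,oy,s:(lambda u,v:((u+.5)/s-.5+ox,(v+.5)/s-.5+oy))
a=g(250,80,4);b=g(290,0,4);t=g(270,120,5);e=g(240,165,4)
ob=[(c2,a(154,66),(-14,138.5,30)),(c2,a(281,68),(14,138.5,30)),(c2,a(142,673),(-14,11.5,31)),(c2,a(267,675),(14,11.5,31)),(c2,a(308,184),(18,116.5,16)),
(c1,b(168,392),(-14,11.5,31)),(c1,b(287,367),(14,11.5,31)),(c1,b(218,635),(-14,-43.5,28)),(c1,b(333,614),(14,-43.5,28))]
def res(p,ob=ob):
    return np.concatenate([proj(c,(bedR(p[3])@np.array(P)/1000+p[:3]))[0]-np.array(uv) for c,uv,P in ob])
s=least_squares(res,[.58,.07,.058,-.03]);print(s.x,s.fun.round(1))
ob1=ob[:5];s1=least_squares(lambda p:res(p,ob1),[.58,.07,.058,-.03]);print(s1.x,s1.fun.round(1))
ob1=ob[5:];s1=least_squares(lambda p:res(p,ob1),[.58,.07,.058,-.03]);print(s1.x,s1.fun.round(1))
# stone
q=g(40,90,4)
for uv in [(135,68),(296,108),(197,590),(42,572)]: print(onz(c2,q(*uv),.02))
```

```text
[ 0.58062447  0.07417981  0.05453107 -0.02675116] [-1.4 -0.3  2.2  0.3  0.  -0.1  0.9  0.2 -1.  -0.3 -0.4  1.5  0.7  0.5
 -0.8 -0.4 -0.2 -1.2]
[ 0.580721    0.07401782  0.05366146 -0.02950532] [-1.4 -0.1  2.2  0.6 -0.2 -0.4  0.5  0.  -1.1 -0.1]
[ 0.57807032  0.07474539  0.05940858 -0.02837218] [-0.6  0.9  1.1 -0.2 -0.8  0.1  0.2 -0.8]
[0.41245462 0.2034535  0.02      ]
[0.43690101 0.19655758 0.02      ]
[0.40902979 0.10433105 0.02      ]
[0.38555226 0.11199846 0.02      ]
```

```bash
cat > fit2.py <<'E'
from fit import *
import json
w1=json.load(open('w1.json'));w2=json.load(open('w2.json'))
c1=cam('wrist',w1);c2=cam('wrist',w2);top=cam('top');sc=cam('scene')
g=lambda ox,oy,s:(lambda u,v:((u+.5)/s-.5+ox,(v+.5)/s-.5+oy))
a=g(250,80,4);b=g(290,0,4);t=g(270,120,5);e=g(240,165,4)
ob=[(c2,a(154,66),(-14,138.5,30)),(c2,a(294,68),(14,138.5,30)),(c2,a(142,673),(-14,11.5,31)),(c2,a(269,675),(14,11.5,31)),(c2,a(308,184),(18,116.5,16)),
(c1,b(168,392),(-14,11.5,31)),(c1,b(287,367),(14,11.5,31)),(c1,b(218,635),(-14,-43.5,28)),(c1,b(333,614),(14,-43.5,28))]
def res(p,ob=ob):
    return np.concatenate([proj(c,(bedR(p[3])@np.array(P)/1000+p[:3]))[0]-np.array(uv) for c,uv,P in ob])
for k in(ob,ob[:5],ob[5:]):
    s=least_squares(lambda p:res(p,k),[.58,.07,.058,-.03]);print(s.x,s.fun.round(1))
E
python3 fit2.py
```

```text
[ 0.58042941  0.07418396  0.05513035 -0.03321527] [-0.3 -0.5  0.1  0.3  0.2 -0.1  0.6  0.4 -0.  -0.2 -0.3  1.2  1.   0.4
 -1.  -0.4 -0.3 -1. ]
[ 0.58046991  0.07406231  0.05439645 -0.03621323] [-0.2 -0.4  0.1  0.5 -0.1 -0.3  0.3  0.3 -0.1 -0. ]
[ 0.57807032  0.07474539  0.05940858 -0.02837218] [-0.6  0.9  1.1 -0.2 -0.8  0.1  0.2 -0.8]
```

```bash
cat > par.py <<'E'
import numpy as np
T=np.array([0.580,0.0741,0.0555]);yaw=-0.034
E
cat > go.py <<'E'
import sys
from fit import *
from par import *
# bed-frame TCP target in mm, then report current bed-frame tcp
Rb=bedR(yaw); s=robot.read_state()
print('t',s['t'],'bed tcp mm',(Rb.T@(s['tool_pos']-T)*1000).round(1),'F_bed',(Rb.T@s['force']).round(1),'open',round(s['opening']*1000,1))
if len(sys.argv)>3: goto(bedtool(yaw),T+Rb@(np.array(list(map(float,sys.argv[1:4])))/1000), int(sys.argv[4]) if len(sys.argv)>4 else None)
E
python3 go.py 0 116.5 60; python3 go.py 0 116.5 -2; python3 -c "
from fit import *
from par import *
print((bedR(yaw)*3).round(3))"
```

```text
t 1.95 bed tcp mm [ 12.5  53.9 146.2] F_bed [-0.4 -0.1  0.3] open 92.7
n 3 total d [ 3.44  6.15 -8.09] w [ 0.0018  0.0034 -0.0401]
per row d [ 1.146  2.049 -2.697] w [ 0.0006  0.0011 -0.0134]
t 1.95 bed tcp mm [ 12.5  53.9 146.2] F_bed [-0.4 -0.1  0.3] open 92.7
n 4 total d [  6.54   6.04 -13.46] w [ 0.0018  0.0034 -0.0401]
per row d [ 1.634  1.51  -3.365] w [ 0.0005  0.0008 -0.01  ]
[[ 2.597  0.102 -1.499]
 [-0.088  2.998  0.051]
 [ 1.5    0.     2.598]]
```

Emit:
send_rows(
  series=[
    {"dx": 1.15, "dy": 2.05, "dz": -2.7, "wx": 0.0006, "wy": 0.001, "wz": -0.0134, "fingers": 0},
    {"dx": 1.15, "dy": 2.05, "dz": -2.7, "wx": 0.0006, "wy": 0.001, "wz": -0.0134, "fingers": 0},
    {"dx": 1.15, "dy": 2.05, "dz": -2.7, "wx": 0.0006, "wy": 0.001, "wz": -0.0134, "fingers": 0},
    {"dx": 0, "dy": 0, "dz": 0, "wx": 0, "wy": 0, "wz": 0, "fingers": 0},
    {"dx": 0, "dy": 0, "dz": 0, "wx": 0, "wy": 0, "wz": 0, "fingers": 0},
  ],
)

```text
t: 2.37
tool_pos: [0.5567, 0.1878, 0.1078]
orientation: [1.965, 1.874, 0.507]
force: [0.7, 0.6, 0.6]
opening: 0.0923
```

```bash
python3 go.py 0 116.5 -2 4
python3 - <<'E'
from fit import *
from par import *
s=robot.read_state();im=robot.read_camera('wrist')[:,:,::-1].copy()
cv2.imwrite('pics/w3.png',im)
c=cam('wrist',s)
draw(im,c,T,yaw,0,col=(0,0,255));cv2.imwrite('pics/w3d.png',im)
E
```

```text
t 2.3667 bed tcp mm [  2.6 112.8  58.8] F_bed [0.8 0.6 0.2] open 92.3
n 4 total d [ 2.82  0.27 -5.4 ] w [-0.0001  0.0041  0.0131]
per row d [ 0.706  0.068 -1.35 ] w [-0.      0.001   0.0033]
```

View pics/w3d.png

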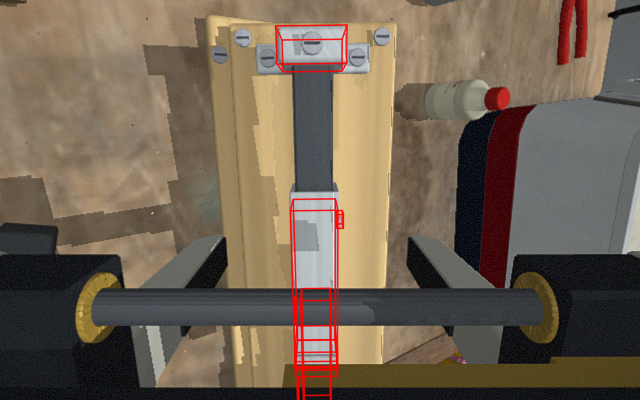

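```bash
sed -i 's/18.5+s,126.5+s,2,30/30.5+s,138.5+s,2,30/' fit.py
python3 - <<'E'
from h import *
crop(cv2.imread('pics/w3.png'),270,170,370,260,6,'pics/w3a.png')
crop(cv2.imread('pics/w3d.png'),270,170,370,260,6,'pics/w3b.png')
E
```

```text
(no output)
```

View pics/w3a.png

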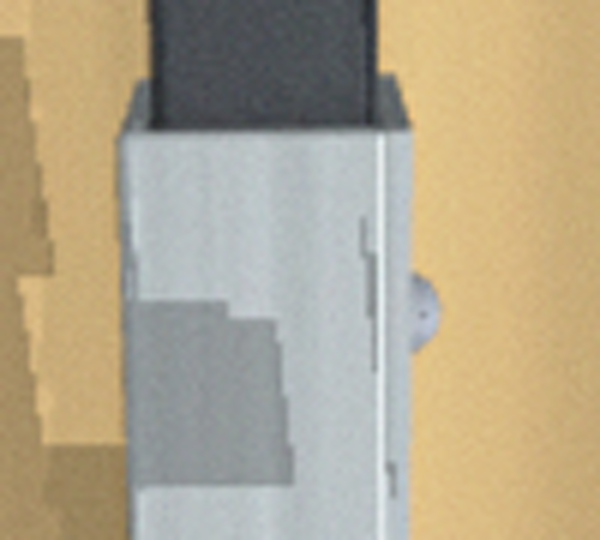

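View pics/w3b.png

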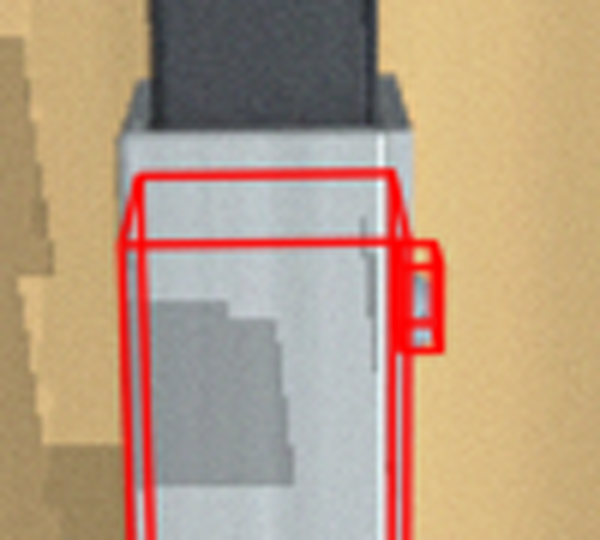

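Emit:
send_rows(
  series=[
    {"dx": 0.7, "dy": 0.05, "dz": -1.35, "wx": 0, "wy": 0.001, "wz": 0.0033, "fingers": 0},
    {"dx": 0.7, "dy": 0.05, "dz": -1.35, "wx": 0, "wy": 0.001, "wz": 0.0033, "fingers": 0},
    {"dx": 0.7, "dy": 0.05, "dz": -1.35, "wx": 0, "wy": 0.001, "wz": 0.0033, "fingers": 0},
    {"dx": 0.5, "dy": 0.03, "dz": -0.95, "wx": 0, "wy": 0.001, "wz": 0.0033, "fingers": 0},
    {"dx": 0, "dy": 0, "dz": 0, "wx": 0, "wy": 0, "wz": 0, "fingers": 0},
    {"dx": 0, "dy": 0, "dz": 0, "wx": 0, "wy": 0, "wz": 0, "fingers": 0},
  ],
)

```text
t: 2.92
tool_pos: [0.5891, 0.1825, 0.0727]
orientation: [1.957, 1.869, 0.526]
force: [-1.1, 0.1, 0.8]
opening: 0.0929
```

```bash
python3 go.py 0 115.5 -2 1
```

```text
t 2.9167 bed tcp mm [ 13.2 108.7  12.2] F_bed [-0.6  0.1  1.3] open 92.9
n 1 total d [-0.41  0.7  -1.89] w [-0.0058  0.0183  0.0101]
per row d [-0.413  0.699 -1.89 ] w [-0.0058  0.0183  0.0101]
```

```bash
python3 -c "
from plant import robot
s=robot.read_state();print(s['q'].round(3),s['dq'].round(3))"
```

```text
[ 0.329 -0.113  2.118 -0.308  0.647  0.576] [-0.028 -0.04   0.004  0.007  0.008 -0.015]
```

Emit:
send_rows(
  series=[
    {"dx": -0.4, "dy": 0.7, "dz": -0.4, "wx": -0.006, "wy": 0.018, "wz": 0.01, "fingers": 0},
    {"dx": 0, "dy": 0, "dz": 0, "wx": 0, "wy": 0, "wz": 0, "fingers": 0},
  ],
)

```text
t: 3.08
tool_pos: [0.5862, 0.1886, 0.073]
orientation: [1.956, 1.886, 0.51]
force: [0.7, 0.1, -0.5]
opening: 0.0928
```

```bash
python3 -c "
from plant import robot
s=robot.read_state();print(s['q'].round(3),s['dq'].round(3))"; python3 go.py 0 115.5 -2 1
```

```text
[ 0.341 -0.106  2.105 -0.303  0.668  0.571] [-0.025 -0.058  0.01  -0.01  -0.006 -0.002]
t 3.0833 bed tcp mm [ 10.8 114.7  14. ] F_bed [ 0.4  0.2 -0.8] open 92.8
n 1 total d [-0.13  0.09 -1.93] w [-0.001   0.0039  0.0022]
per row d [-0.127  0.086 -1.927] w [-0.001   0.0039  0.0022]
```

Emit:
send_rows(
  series=[
    {"dx": -0.05, "dy": 0.1, "dz": -0.8, "wx": -0.001, "wy": 0.004, "wz": 0.002, "fingers": 0},
    {"dx": -0.05, "dy": 0.05, "dz": -0.8, "wx": 0, "wy": 0.002, "wz": 0.002, "fingers": 0},
  ],
)

```text
t: 3.25
tool_pos: [0.5876, 0.1914, 0.0615]
orientation: [1.953, 1.891, 0.514]
force: [-0.3, 0.6, 0.2]
opening: 0.0932
```

```bash
python3 go.py 0 115.5 -2 1
```

```text
t 3.25 bed tcp mm [  6.1 117.5   3.4] F_bed [-0.2  0.6  0.3] open 93.2
n 1 total d [-0.27 -0.19 -0.77] w [-0.0023  0.0045 -0.0024]
per row d [-0.266 -0.19  -0.774] w [-0.0023  0.0045 -0.0024]
```

Emit:
send_rows(
  series=[
    {"dx": -0.25, "dy": -0.15, "dz": -0.7, "wx": -0.002, "wy": 0.0045, "wz": -0.002, "fingers": 0},
    {"dx": 0, "dy": 0, "dz": -0.1, "wx": 0, "wy": 0, "wz": 0, "fingers": 0},
  ],
)

```text
t: 3.42
tool_pos: [0.5839, 0.19, 0.0514]
orientation: [1.956, 1.893, 0.505]
force: [-0.0, -0.6, -0.4]
opening: 0.093
```

```bash
python3 go.py 0 115.5 -2 1
```

```text
t 3.4167 bed tcp mm [ -2.1 115.9  -3.6] F_bed [-0.2 -0.6 -0.3] open 93.0
n 1 total d [ 0.1  -0.05  0.24] w [ 0.0003 -0.0019 -0.001 ]
per row d [ 0.102 -0.046  0.239] w [ 0.0003 -0.0019 -0.001 ]
```

Emit:
send_rows(
  series=[
    {"dx": 0.1, "dy": -0.04, "dz": 0.15, "wx": 0, "wy": -0.002, "wz": -0.001, "fingers": 150},
    {"dx": 0, "dy": 0, "dz": 0, "wx": 0, "wy": 0, "wz": 0, "fingers": 150},
    {"dx": 0, "dy": 0, "dz": 0, "wx": 0, "wy": 0, "wz": 0, "fingers": 150},
  ],
  newtons=40,
)

```text
t: 3.67
tool_pos: [0.5834, 0.1893, 0.0505]
orientation: [1.957, 1.893, 0.502]
force: [0.5, -0.8, -0.2]
opening: 0.0778
```

```bash
python3 go.py 0 115.5 -2 1
```

```text
t 3.6667 bed tcp mm [ -2.9 115.2  -4. ] F_bed [ 0.4 -0.8 -0.5] open 77.8
n 1 total d [0.15 0.02 0.32] w [ 0.0017 -0.0033 -0.0005]
per row d [0.152 0.023 0.323] w [ 0.0017 -0.0033 -0.0005]
```

Emit:
send_rows(
  series=[
    {"dx": 0.15, "dy": 0.0, "dz": 0.25, "wx": 0.001, "wy": -0.003, "wz": 0, "fingers": 255},
    {"dx": 0, "dy": 0, "dz": 0.03, "wx": 0, "wy": 0, "wz": 0, "fingers": 255},
    {"dx": 0, "dy": 0, "dz": 0, "wx": 0, "wy": 0, "wz": 0, "fingers": 255},
    {"dx": 0, "dy": 0, "dz": 0, "wx": 0, "wy": 0, "wz": 0, "fingers": 255},
    {"dx": 0, "dy": 0, "dz": 0, "wx": 0, "wy": 0, "wz": 0, "fingers": 255},
    {"dx": 0, "dy": 0, "dz": 0, "wx": 0, "wy": 0, "wz": 0, "fingers": 255},
  ],
)

```text
t: 4.17
tool_pos: [0.5857, 0.1894, 0.0546]
orientation: [1.955, 1.89, 0.508]
force: [-0.5, 0.2, -0.5]
opening: 0.0377
```

```bash
python3 go.py 0 115.5 -2 1
```

```text
t 4.1667 bed tcp mm [  1.1 115.5  -1.7] F_bed [-0.7  0.2 -0.2] open 37.7
n 1 total d [-0.08  0.01 -0.08] w [ 0.0001  0.0014 -0.0004]
per row d [-0.079  0.007 -0.081] w [ 0.0001  0.0014 -0.0004]
```

Emit:
send_rows(
  series=[
    {"dx": -0.05, "dy": 0.0, "dz": -0.05, "wx": 0, "wy": 0.001, "wz": 0, "fingers": 255},
    {"dx": 0, "dy": 0, "dz": 0, "wx": 0, "wy": 0, "wz": 0, "fingers": 255},
    {"dx": 0, "dy": 0, "dz": 0, "wx": 0, "wy": 0, "wz": 0, "fingers": 255},
    {"dx": 0, "dy": 0, "dz": 0, "wx": 0, "wy": 0, "wz": 0, "fingers": 255},
  ],
)

```text
t: 4.5
tool_pos: [0.586, 0.1895, 0.0548]
orientation: [1.955, 1.89, 0.509]
force: [1.6, 0.0, 0.6]
opening: 0.0277
```

```bash
python3 go.py 0 115.5 -2 1
```

```text
t 4.5 bed tcp mm [  1.4 115.6  -1.6] F_bed [ 1.7  0.1 -0.3] open 27.7
n 1 total d [-0.1 -0.  -0.1] w [-0.0004  0.0018 -0.0002]
per row d [-0.105 -0.002 -0.103] w [-0.0004  0.0018 -0.0002]
```

Emit:
send_rows(
  series=[
    {"dx": 0.02, "dy": 0.6, "dz": 0, "wx": 0, "wy": 0, "wz": 0, "fingers": 255},
    {"dx": 0.02, "dy": 0.6, "dz": 0, "wx": 0, "wy": 0, "wz": 0, "fingers": 255},
    {"dx": 0.02, "dy": 0.6, "dz": 0, "wx": 0, "wy": 0, "wz": 0, "fingers": 255},
    {"dx": 0.02, "dy": 0.6, "dz": 0, "wx": 0, "wy": 0, "wz": 0, "fingers": 255},
    {"dx": 0.01, "dy": 0.3, "dz": 0, "wx": 0, "wy": 0, "wz": 0, "fingers": 255},
  ],
)

```text
t: 4.92
tool_pos: [0.5869, 0.2143, 0.0547]
orientation: [1.956, 1.886, 0.501]
force: [-0.2, -2.9, 2.2]
opening: 0.0276
```

```bash
python3 go.py 1.4 147.6 -1.6 1
```

```text
t 4.9167 bed tcp mm [  1.4 140.4  -1.7] F_bed [ 1.  -2.9  2. ] open 27.6
n 1 total d [0.01 0.72 0.01] w [0.0043 0.0004 0.0038]
per row d [0.015 0.725 0.007] w [0.0043 0.0004 0.0038]
```

Emit:
send_rows(
  series=[
    {"dx": 0.01, "dy": 0.35, "dz": 0, "wx": 0.002, "wy": 0, "wz": 0.002, "fingers": 255},
    {"dx": 0.01, "dy": 0.35, "dz": 0, "wx": 0.002, "wy": 0, "wz": 0.002, "fingers": 255},
    {"dx": 0, "dy": 0.15, "dz": 0, "wx": 0, "wy": 0, "wz": 0, "fingers": 255},
  ],
)

```text
t: 5.17
tool_pos: [0.5871, 0.2234, 0.0547]
orientation: [1.954, 1.892, 0.505]
force: [0.3, -18.0, 6.5]
opening: 0.0279
```

```bash
python3 go.py 1.4 147.6 -1.6 1
python3 - <<'E'
from h import *
im=robot.read_camera('wrist')[:,:,::-1].copy()
cv2.imwrite('pics/w4.png',im)
E
```

```text
t 5.1667 bed tcp mm [  1.4 149.5  -1.7] F_bed [  4.  -18.    5.2] open 27.9
n 1 total d [-0.01 -0.18  0.01] w [ 0.0019  0.     -0.0011]
per row d [-0.007 -0.185  0.011] w [ 0.0019  0.     -0.0011]
```

View pics/w4.png

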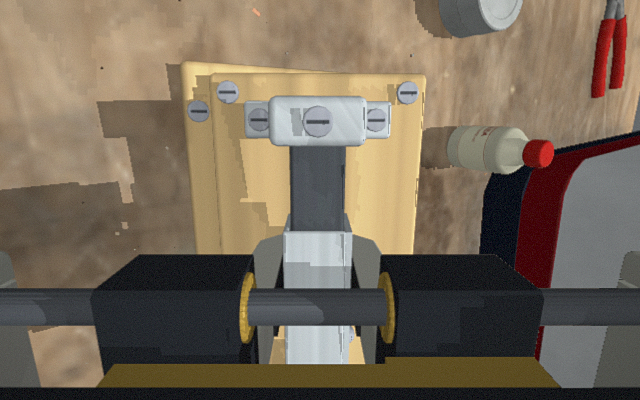

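Emit:
send_rows(
  series=[
    {"dx": 0, "dy": -0.15, "dz": 0, "wx": 0, "wy": 0, "wz": 0, "fingers": 110},
    {"dx": 0, "dy": 0, "dz": 0, "wx": 0, "wy": 0, "wz": 0, "fingers": 110},
    {"dx": 0, "dy": 0, "dz": 0, "wx": 0, "wy": 0, "wz": 0, "fingers": 110},
    {"dx": 0, "dy": 0, "dz": 0, "wx": 0, "wy": 0, "wz": 0, "fingers": 110},
    {"dx": 0, "dy": 0, "dz": 0, "wx": 0, "wy": 0, "wz": 0, "fingers": 110},
  ],
)

```text
t: 5.63
tool_pos: [0.5864, 0.223, 0.0539]
orientation: [1.955, 1.893, 0.505]
force: [0.1, 0.2, -0.1]
opening: 0.052
```

```bash
python3 go.py 0 115.5 -2 4
```

```text
t 5.6333 bed tcp mm [  0.4 149.   -2.1] F_bed [-0.   0.2 -0.2] open 52.0
n 4 total d [-0.15 -3.35 -0.01] w [ 0.001  -0.0013 -0.002 ]
per row d [-0.037 -0.838 -0.003] w [ 0.0002 -0.0003 -0.0005]
```

Emit:
send_rows(
  series=[
    {"dx": -0.03, "dy": -0.85, "dz": 0, "wx": 0, "wy": 0, "wz": 0, "fingers": 110},
    {"dx": -0.03, "dy": -0.85, "dz": 0, "wx": 0, "wy": 0, "wz": 0, "fingers": 110},
    {"dx": -0.03, "dy": -0.85, "dz": 0, "wx": 0, "wy": 0, "wz": 0, "fingers": 110},
    {"dx": -0.02, "dy": -0.7, "dz": 0, "wx": 0, "wy": 0, "wz": 0, "fingers": 110},
    {"dx": 0, "dy": 0, "dz": 0, "wx": 0, "wy": 0, "wz": 0, "fingers": 110},
  ],
)

```text
t: 6.05
tool_pos: [0.5845, 0.1882, 0.0534]
orientation: [1.953, 1.896, 0.505]
force: [-0.6, -0.4, 0.9]
opening: 0.053
```

```bash
python3 go.py 0 115.5 -2 1
```

```text
t 6.05 bed tcp mm [ -0.5 114.1  -2.1] F_bed [-0.  -0.4  1.1] open 53.0
n 1 total d [0.04 0.13 0.04] w [ 0.0011 -0.0019 -0.0041]
per row d [0.041 0.135 0.037] w [ 0.0011 -0.0019 -0.0041]
```

Emit:
send_rows(
  series=[
    {"dx": 0.04, "dy": 0.12, "dz": 0.02, "wx": 0.001, "wy": -0.002, "wz": -0.004, "fingers": 255},
    {"dx": 0, "dy": 0, "dz": 0, "wx": 0, "wy": 0, "wz": 0, "fingers": 255},
    {"dx": 0, "dy": 0, "dz": 0, "wx": 0, "wy": 0, "wz": 0, "fingers": 255},
    {"dx": 0, "dy": 0, "dz": 0, "wx": 0, "wy": 0, "wz": 0, "fingers": 255},
    {"dx": 0, "dy": 0, "dz": 0, "wx": 0, "wy": 0, "wz": 0, "fingers": 255},
    {"dx": 0, "dy": 0, "dz": 0, "wx": 0, "wy": 0, "wz": 0, "fingers": 255},
  ],
)

```text
t: 6.55
tool_pos: [0.586, 0.1886, 0.0547]
orientation: [1.957, 1.887, 0.508]
force: [0.1, -2.2, 0.3]
opening: 0.0278
```

```bash
python3 go.py 0 115.5 -2 1
```

```text
t 6.55 bed tcp mm [  1.4 114.6  -1.8] F_bed [ 0.3 -2.2  0.2] open 27.8
n 1 total d [-0.11  0.09 -0.09] w [-0.0004  0.0024  0.0021]
per row d [-0.109  0.09  -0.09 ] w [-0.0004  0.0024  0.0021]
```

Emit:
send_rows(
  series=[
    {"dx": 0.02, "dy": 0.6, "dz": 0, "wx": 0, "wy": 0, "wz": 0, "fingers": 255},
    {"dx": 0.02, "dy": 0.6, "dz": 0, "wx": 0, "wy": 0, "wz": 0, "fingers": 255},
    {"dx": 0.02, "dy": 0.6, "dz": 0, "wx": 0, "wy": 0, "wz": 0, "fingers": 255},
    {"dx": 0.02, "dy": 0.6, "dz": 0, "wx": 0, "wy": 0, "wz": 0, "fingers": 255},
    {"dx": 0.01, "dy": 0.35, "dz": 0, "wx": 0, "wy": 0, "wz": 0, "fingers": 255},
    {"dx": 0.01, "dy": 0.3, "dz": 0, "wx": 0.002, "wy": 0, "wz": 0.002, "fingers": 255},
  ],
)

```text
t: 7.05
tool_pos: [0.5871, 0.2193, 0.0546]
orientation: [1.956, 1.888, 0.506]
force: [0.9, -2.3, 1.0]
opening: 0.0279
```

```bash
python3 go.py 1.4 146.6 -2 1
```

```text
t 7.05 bed tcp mm [  1.4 145.4  -1.8] F_bed [ 1.4 -2.3  0.3] open 27.9
n 1 total d [ 0.01  0.12 -0.02] w [0.0009 0.0014 0.0015]
per row d [ 0.013  0.124 -0.016] w [0.0009 0.0014 0.0015]
```

Emit:
send_rows(
  series=[
    {"dx": 0.01, "dy": 0.2, "dz": 0, "wx": 0.001, "wy": 0, "wz": 0.001, "fingers": 255},
    {"dx": 0, "dy": 0.12, "dz": 0, "wx": 0, "wy": 0, "wz": 0, "fingers": 255},
  ],
)

```text
t: 7.22
tool_pos: [0.5871, 0.2214, 0.0545]
orientation: [1.954, 1.889, 0.503]
force: [-2.4, -16.9, 8.5]
opening: 0.028
```

```bash
python3 go.py 1.4 146.6 -2 1
```

```text
t 7.2167 bed tcp mm [  1.4 147.4  -1.9] F_bed [  2.7 -17.    8.3] open 28.0
n 1 total d [ 0.01 -0.08 -0.01] w [0.0035 0.0003 0.0007]
per row d [ 0.007 -0.082 -0.008] w [0.0035 0.0003 0.0007]
```

Emit:
send_rows(
  series=[
    {"dx": 0, "dy": -0.08, "dz": 0, "wx": 0, "wy": 0, "wz": 0, "fingers": 60},
    {"dx": 0, "dy": 0, "dz": 0, "wx": 0, "wy": 0, "wz": 0, "fingers": 60},
    {"dx": 0, "dy": 0, "dz": 0, "wx": 0, "wy": 0, "wz": 0, "fingers": 60},
    {"dx": 0, "dy": 0, "dz": 0, "wx": 0, "wy": 0, "wz": 0, "fingers": 60},
    {"dx": -0.5, "dy": 0, "dz": 0.87, "wx": 0, "wy": 0, "wz": 0, "fingers": 60},
    {"dx": -1, "dy": 0, "dz": 1.73, "wx": 0, "wy": 0, "wz": 0, "fingers": 60},
    {"dx": -1.5, "dy": 0, "dz": 2.6, "wx": 0, "wy": 0, "wz": 0, "fingers": 60},
    {"dx": -1.5, "dy": 0, "dz": 2.6, "wx": 0, "wy": 0, "wz": 0, "fingers": 60},
  ],
)

```text
t: 7.88
tool_pos: [0.5364, 0.2201, 0.1252]
orientation: [1.96, 1.898, 0.488]
force: [0.9, -0.6, 0.7]
opening: 0.0705
```

```bash
cat > gs.py <<'E'
import sys
from fit import *
s=robot.read_state(); y=-0.290
Rs=np.c_[[-np.sin(y),np.cos(y),0],[np.cos(y),np.sin(y),0],[0,0,-1]]
print('t',s['t'],s['tool_pos'].round(4),'F',s['force'].round(1),'open',s['opening'])
goto(Rs,np.array(list(map(float,sys.argv[1:4]))),int(sys.argv[4]) if len(sys.argv)>4 else None)
E
python3 go.py; python3 gs.py .412 .158 .09
python3 - <<'E'
from h import *
cv2.imwrite('pics/t5.png',robot.read_camera('top')[:,:,::-1]);cv2.imwrite('pics/s5.png',robot.read_camera('scene')[:,:,::-1])
crop(cv2.imread('pics/t5.png'),270,120,430,250,5,'pics/t5c.png')
crop(cv2.imread('pics/s5.png'),240,165,430,265,4,'pics/s5c.png')
E
```

```text
t 7.8833 bed tcp mm [ -7.2 144.4  84.6] F_bed [ 1.2 -0.6  0.1] open 70.5
t 7.8833 [0.5364 0.2201 0.1252] F [ 0.9 -0.6  0.7] open 0.07054113009381577
n 5 total d [-12.44  -6.21  -3.52] w [ 0.0893  0.5043 -0.2524]
per row d [-2.487 -1.242 -0.703] w [ 0.0179  0.1009 -0.0505]
```

View pics/t5c.png

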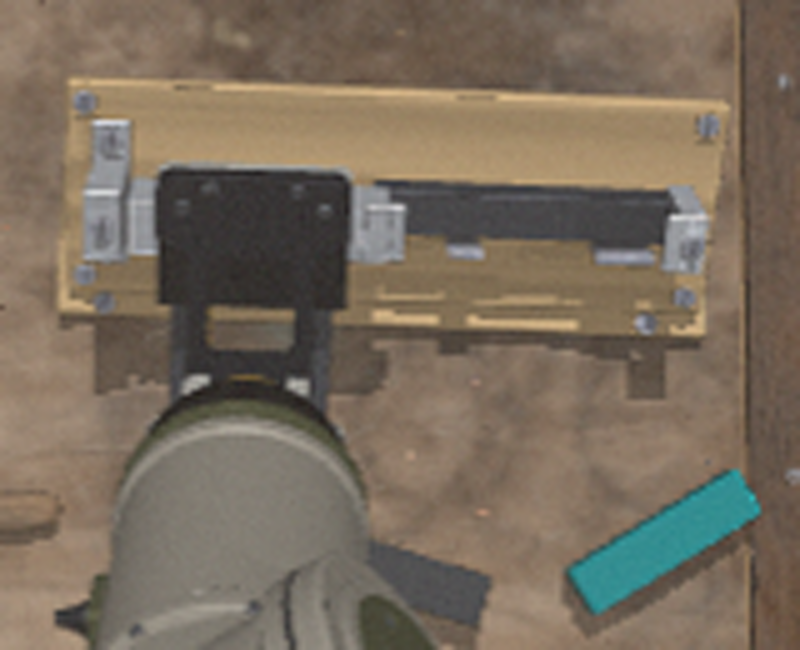

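View pics/s5c.png

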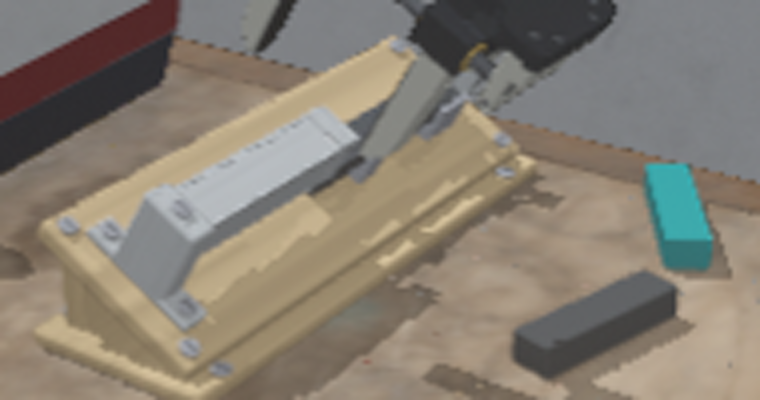

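Emit:
send_rows(
  series=[
    {"dx": -2.5, "dy": -1.25, "dz": 0, "wx": 0.018, "wy": 0.1, "wz": -0.05, "fingers": 30},
    {"dx": -2.5, "dy": -1.25, "dz": -0.7, "wx": 0.018, "wy": 0.1, "wz": -0.05, "fingers": 30},
    {"dx": -2.5, "dy": -1.25, "dz": -0.7, "wx": 0.018, "wy": 0.1, "wz": -0.05, "fingers": 30},
    {"dx": -2.5, "dy": -1.25, "dz": -0.7, "wx": 0.018, "wy": 0.1, "wz": -0.05, "fingers": 30},
    {"dx": -2.3, "dy": -1.2, "dz": -0.7, "wx": 0.018, "wy": 0.1, "wz": -0.05, "fingers": 30},
    {"dx": 0, "dy": 0, "dz": 0, "wx": 0, "wy": 0, "wz": 0, "fingers": 30},
    {"dx": 0, "dy": 0, "dz": 0, "wx": 0, "wy": 0, "wz": 0, "fingers": 30},
  ],
)

```text
t: 8.57
tool_pos: [0.4111, 0.1622, 0.1026]
orientation: [-2.514, -1.864, -0.011]
force: [1.1, -0.1, -0.5]
opening: 0.0822
```

```bash
python3 gs.py .412 .158 .04
```

```text
t 8.5667 [0.4111 0.1622 0.1026] F [ 1.1 -0.1 -0.5] open 0.08219394429671188
n 2 total d [ 0.09 -0.42 -6.26] w [-0.0134 -0.0011  0.0048]
per row d [ 0.046 -0.212 -3.131] w [-0.0067 -0.0005  0.0024]
```

Descend part-way and check with the wrist camera.

Emit:
send_rows(
  series=[
    {"dx": 0.05, "dy": -0.2, "dz": -2.0, "wx": -0.007, "wy": 0, "wz": 0.0024, "fingers": 60},
    {"dx": 0.05, "dy": -0.2, "dz": -2.0, "wx": -0.006, "wy": 0, "wz": 0.0024, "fingers": 90},
    {"dx": 0, "dy": 0, "dz": -1.0, "wx": 0, "wy": 0, "wz": 0, "fingers": 90},
    {"dx": 0, "dy": 0, "dz": 0, "wx": 0, "wy": 0, "wz": 0, "fingers": 90},
  ],
)

```text
t: 8.9
tool_pos: [0.4165, 0.1595, 0.0509]
orientation: [2.508, 1.878, 0.015]
force: [-0.1, -0.4, -0.7]
opening: 0.0618
```

```bash
python3 gs.py .412 .158 .003
python3 - <<'E'
from h import *
s=robot.read_state()
im=robot.read_camera('wrist')[:,:,::-1].copy()
cv2.imwrite('pics/w6.png',im); c=cam('wrist',s)
y=-.29;u=np.array([-np.sin(y),np.cos(y),0]);v=np.array([np.cos(y),np.sin(y),0])
P=[np.array([.411,.154,.02])+a*.049*u+b*.013*v for a,b in((1,1),(1,-1),(-1,-1),(-1,1))]
cv2.polylines(im,[proj(c,P).round().astype(int)],True,(0,0,255),1);cv2.imwrite('pics/w6d.png',im)
E
```

```text
t 8.9 [0.4165 0.1595 0.0509] F [-0.1 -0.4 -0.7] open 0.061780186357199555
n 2 total d [-0.45 -0.15 -4.79] w [ 0.0013  0.0129 -0.0049]
per row d [-0.225 -0.074 -2.395] w [ 0.0006  0.0064 -0.0024]
```

View pics/w6d.png

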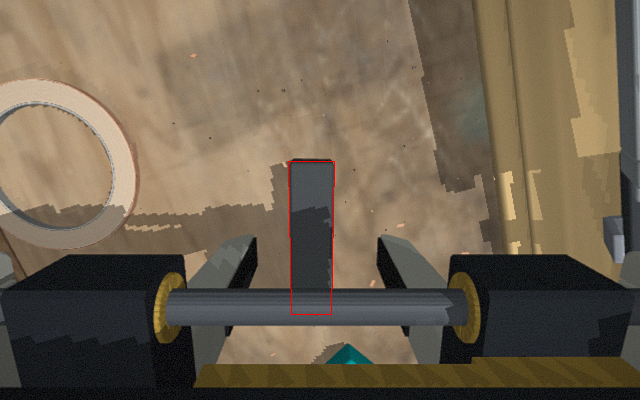

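Emit:
send_rows(
  series=[
    {"dx": -0.2, "dy": -0.07, "dz": -1.6, "wx": 0, "wy": 0.006, "wz": -0.002, "fingers": 90},
    {"dx": -0.2, "dy": -0.07, "dz": -1.6, "wx": 0, "wy": 0.006, "wz": -0.002, "fingers": 90},
    {"dx": 0, "dy": 0, "dz": -0.5, "wx": 0, "wy": 0, "wz": 0, "fingers": 90},
    {"dx": 0, "dy": 0, "dz": 0, "wx": 0, "wy": 0, "wz": 0, "fingers": 90},
  ],
)

```text
t: 9.28
tool_pos: [0.4164, 0.1607, 0.0171]
orientation: [2.508, 1.88, 0.014]
force: [0.1, 0.1, -0.4]
opening: 0.0603
```

```bash
python3 gs.py .412 .158 .004 1
```

```text
t 9.2833 [0.4164 0.1607 0.0171] F [ 0.1  0.1 -0.4] open 0.060323723894638054
n 1 total d [-0.44 -0.27 -1.31] w [ 0.0004  0.0116 -0.0061]
per row d [-0.443 -0.271 -1.31 ] w [ 0.0004  0.0116 -0.0061]
```

Emit:
send_rows(
  series=[
    {"dx": -0.44, "dy": -0.27, "dz": -0.7, "wx": 0, "wy": 0.011, "wz": -0.006, "fingers": 90},
    {"dx": 0, "dy": 0, "dz": -0.5, "wx": 0, "wy": 0, "wz": 0, "fingers": 90},
    {"dx": 0, "dy": 0, "dz": 0, "wx": 0, "wy": 0, "wz": 0, "fingers": 90},
  ],
)

```text
t: 9.53
tool_pos: [0.4138, 0.1588, 0.0068]
orientation: [2.516, 1.877, 0.006]
force: [0.6, -0.2, -0.7]
opening: 0.0598
```

```bash
python3 gs.py .412 .158 .004 1
```

```text
t 9.5333 [0.4138 0.1588 0.0068] F [ 0.6 -0.2 -0.7] open 0.05975655537379368
n 1 total d [-0.18 -0.08 -0.28] w [-0.0003  0.0045 -0.0011]
per row d [-0.18  -0.081 -0.278] w [-0.0003  0.0045 -0.0011]
```

Emit:
send_rows(
  series=[
    {"dx": -0.18, "dy": -0.08, "dz": -0.25, "wx": 0, "wy": 0.0045, "wz": -0.001, "fingers": 150},
    {"dx": 0, "dy": 0, "dz": 0, "wx": 0, "wy": 0, "wz": 0, "fingers": 150},
    {"dx": 0, "dy": 0, "dz": 0, "wx": 0, "wy": 0, "wz": 0, "fingers": 255},
    {"dx": 0, "dy": 0, "dz": 0, "wx": 0, "wy": 0, "wz": 0, "fingers": 255},
    {"dx": 0, "dy": 0, "dz": 0, "wx": 0, "wy": 0, "wz": 0, "fingers": 255},
    {"dx": 0, "dy": 0, "dz": 0, "wx": 0, "wy": 0, "wz": 0, "fingers": 255},
    {"dx": 0, "dy": 0, "dz": 0, "wx": 0, "wy": 0, "wz": 0, "fingers": 255},
    {"dx": 0, "dy": 0, "dz": 0, "wx": 0, "wy": 0, "wz": 0, "fingers": 255},
  ],
  newtons=25,
)

```text
t: 10.2
tool_pos: [0.4134, 0.1581, 0.0058]
orientation: [2.519, 1.876, 0.004]
force: [0.9, 0.3, -2.0]
opening: 0.0257
```

```bash
python3 gs.py .412 .158 .004 1
```

```text
t 10.2 [0.4134 0.1581 0.0058] F [ 0.9  0.3 -2. ] open 0.025719861362881697
n 1 total d [-0.14 -0.01 -0.18] w [-0.0009  0.0026  0.0003]
per row d [-0.137 -0.012 -0.175] w [-0.0009  0.0026  0.0003]
```

Emit:
send_rows(
  series=[
    {"dx": 0, "dy": 0, "dz": 1, "wx": 0, "wy": 0, "wz": 0, "fingers": 255},
    {"dx": 0, "dy": 0, "dz": 2, "wx": 0, "wy": 0, "wz": 0, "fingers": 255},
    {"dx": 0, "dy": 0, "dz": 3, "wx": 0, "wy": 0, "wz": 0, "fingers": 255},
    {"dx": 0, "dy": 0, "dz": 3, "wx": 0, "wy": 0, "wz": 0, "fingers": 255},
    {"dx": 0, "dy": 0, "dz": 2, "wx": 0, "wy": 0, "wz": 0, "fingers": 255},
  ],
)

```text
t: 10.62
tool_pos: [0.4061, 0.1563, 0.1152]
orientation: [-2.515, -1.874, 0.018]
force: [1.7, 0.2, -2.1]
opening: 0.0261
```

```bash
python3 go.py 0 16.6 75
python3 - <<'E'
from h import *
im=robot.read_camera('scene')[:,:,::-1]
cv2.imwrite('pics/s7.png',im)
E
```

```text
t 10.6167 bed tcp mm [-123.1   76.2  140. ] F_bed [ 0.4  0.3 -2.6] open 26.1
n 5 total d [13.7  -6.43  0.53] w [-0.0806 -0.5296  0.2518]
per row d [ 2.74  -1.286  0.105] w [-0.0161 -0.1059  0.0504]
```

View pics/s7.png

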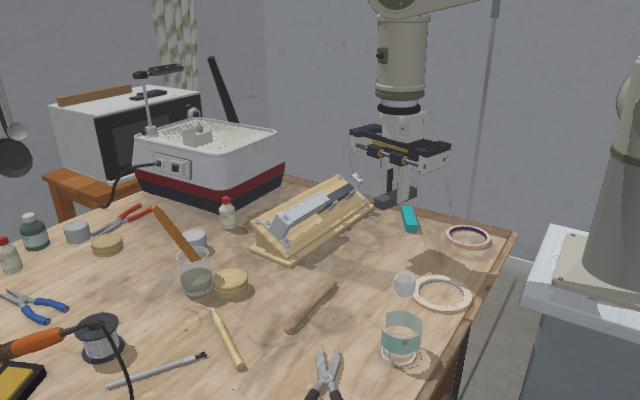

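Emit:
send_rows(
  series=[
    {"dx": 1.7, "dy": -0.8, "dz": 0.5, "wx": -0.01, "wy": -0.066, "wz": 0.0315, "fingers": 255},
    {"dx": 1.7, "dy": -0.8, "dz": 0.5, "wx": -0.01, "wy": -0.066, "wz": 0.0315, "fingers": 255},
    {"dx": 1.7, "dy": -0.8, "dz": 0.3, "wx": -0.01, "wy": -0.066, "wz": 0.0315, "fingers": 255},
    {"dx": 1.7, "dy": -0.8, "dz": 0.2, "wx": -0.01, "wy": -0.066, "wz": 0.0315, "fingers": 255},
    {"dx": 1.7, "dy": -0.8, "dz": 0, "wx": -0.01, "wy": -0.066, "wz": 0.0315, "fingers": 255},
    {"dx": 1.7, "dy": -0.8, "dz": 0, "wx": -0.01, "wy": -0.066, "wz": 0.0315, "fingers": 255},
    {"dx": 1.7, "dy": -0.8, "dz": 0, "wx": -0.01, "wy": -0.066, "wz": 0.0315, "fingers": 255},
    {"dx": 1.2, "dy": -0.7, "dz": 0, "wx": -0.01, "wy": -0.06, "wz": 0.03, "fingers": 255},
    {"dx": 0, "dy": 0, "dz": 0, "wx": 0, "wy": 0, "wz": 0, "fingers": 255},
    {"dx": 0, "dy": 0, "dz": 0, "wx": 0, "wy": 0, "wz": 0, "fingers": 255},
  ],
)

```text
t: 11.5
tool_pos: [0.5458, 0.0921, 0.1435]
orientation: [1.929, 1.888, 0.533]
force: [-0.7, 1.1, -1.7]
opening: 0.0262
```

```bash
python3 go.py 0 16.6 45 1
```

```text
t 11.5 bed tcp mm [13.9 16.8 93.6] F_bed [-1.5  1.1 -1.1] open 26.2
n 1 total d [ 1.22 -0.06 -4.9 ] w [ 0.0004  0.0267 -0.0128]
per row d [ 1.224 -0.064 -4.902] w [ 0.0004  0.0267 -0.0128]
```

Emit:
send_rows(
  series=[
    {"dx": 0.4, "dy": 0, "dz": -1.5, "wx": 0, "wy": 0.013, "wz": -0.006, "fingers": 255},
    {"dx": 0.4, "dy": 0, "dz": -1.5, "wx": 0, "wy": 0.013, "wz": -0.006, "fingers": 255},
    {"dx": 0.3, "dy": 0, "dz": -1.2, "wx": 0, "wy": 0, "wz": 0, "fingers": 255},
    {"dx": 0, "dy": 0, "dz": 0, "wx": 0, "wy": 0, "wz": 0, "fingers": 255},
    {"dx": 0, "dy": 0, "dz": 0, "wx": 0, "wy": 0, "wz": 0, "fingers": 255},
  ],
)

```text
t: 11.92
tool_pos: [0.5559, 0.0937, 0.1025]
orientation: [1.967, 1.89, 0.501]
force: [0.6, 0.7, -1.0]
opening: 0.0261
```

```bash
python3 go.py 0 16.6 30 1
python3 - <<'E'
from fit import *
from par import *
s=robot.read_state()
c=cam('wrist',s)
im=robot.read_camera('wrist')[:,:,::-1].copy();cv2.imwrite('pics/w8.png',im)
draw(im,c,T,yaw,64);cv2.imwrite('pics/w8d.png',im)
for n in('scene',): 
  im=robot.read_camera(n)[:,:,::-1];cv2.imwrite(f'pics/{n}8.png',im)
crop(im,240,165,430,265,4,'pics/s8c.png')
E
```

```text
t 11.9167 bed tcp mm [ 2.1 18.8 53.1] F_bed [ 0.   0.7 -1.1] open 26.1
n 1 total d [ 0.96 -0.25 -2.1 ] w [-0.0027 -0.0079  0.0052]
per row d [ 0.962 -0.252 -2.103] w [-0.0027 -0.0079  0.0052]
```

View pics/w8d.png

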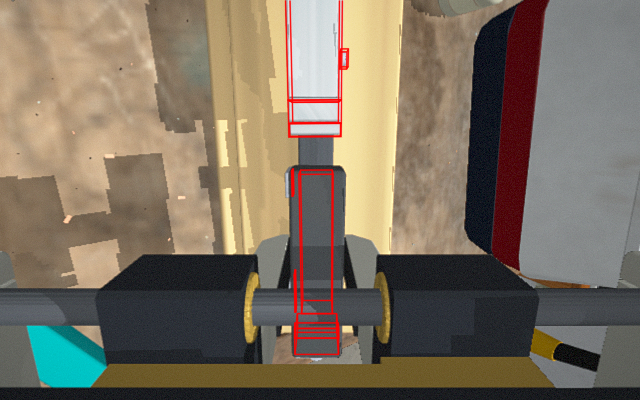

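View pics/s8c.png

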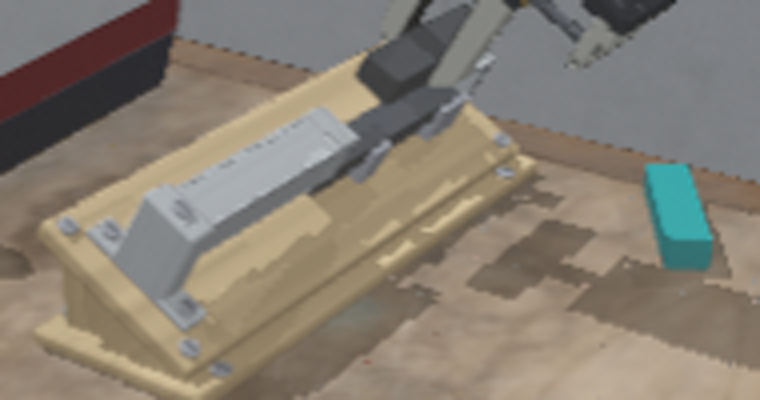

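Run:
```python
from h import *
crop(cv2.imread('pics/w8.png'),260,0,380,200,4,'pics/w8a.png')
```

```text
(no output)
```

View pics/w8a.png

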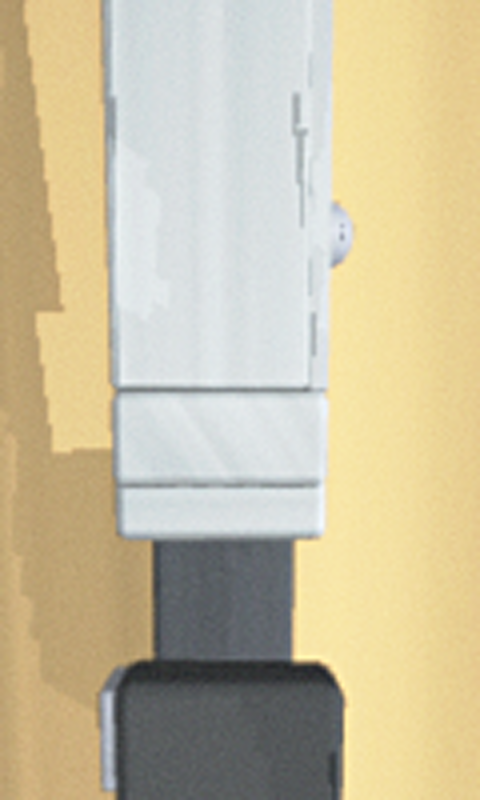

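```bash
python3 go.py 2 16.6 18 3
```

```text
t 12.0167 bed tcp mm [ 2.5 18.7 53.4] F_bed [-0.5  0.5 -1.9] open 25.8
n 3 total d [ 1.72 -0.27 -3.09] w [-0.0026 -0.0066  0.0049]
per row d [ 0.572 -0.09  -1.029] w [-0.0009 -0.0022  0.0016]
```

Emit:
send_rows(
  series=[
    {"dx": 0.45, "dy": -0.08, "dz": -0.8, "wx": -0.001, "wy": -0.003, "wz": 0.002, "fingers": 255},
    {"dx": 0.45, "dy": -0.08, "dz": -0.8, "wx": -0.001, "wy": -0.003, "wz": 0.002, "fingers": 255},
    {"dx": 0.45, "dy": -0.08, "dz": -0.8, "wx": 0, "wy": 0, "wz": 0, "fingers": 255},
    {"dx": 0, "dy": 0, "dz": 0, "wx": 0, "wy": 0, "wz": 0, "fingers": 255},
  ],
)

```text
t: 12.35
tool_pos: [0.5726, 0.0921, 0.082]
orientation: [1.953, 1.887, 0.514]
force: [0.5, -0.1, -1.2]
opening: 0.0261
```

```bash
python3 go.py 2 16.6 14 1
```

```text
t 12.35 bed tcp mm [ 6.3 17.7 26.9] F_bed [-0.2 -0.1 -1.3] open 26.1
n 1 total d [ 0.27 -0.12 -1.34] w [-0.0016  0.0061  0.0001]
per row d [ 0.27  -0.121 -1.335] w [-0.0016  0.0061  0.0001]
```

Emit:
send_rows(
  series=[
    {"dx": 0.1, "dy": -0.06, "dz": -0.65, "wx": -0.001, "wy": 0.004, "wz": 0, "fingers": 255},
    {"dx": 0.1, "dy": -0.06, "dz": -0.65, "wx": 0, "wy": 0.003, "wz": 0, "fingers": 255},
    {"dx": 0, "dy": 0, "dz": -0.1, "wx": 0, "wy": 0, "wz": 0, "fingers": 255},
  ],
)

```text
t: 12.6
tool_pos: [0.5755, 0.0909, 0.0683]
orientation: [1.957, 1.89, 0.508]
force: [-0.1, 0.2, -2.3]
opening: 0.0261
```

```bash
python3 go.py 2 16.6 8 1
```

```text
t 12.6 bed tcp mm [ 2.  16.6 13.6] F_bed [-1.2  0.2 -1.9] open 26.1
n 1 total d [ 0.28 -0.01 -0.49] w [-0.0008  0.0003  0.0002]
per row d [ 0.276 -0.01  -0.486] w [-0.0008  0.0003  0.0002]
```

Emit:
send_rows(
  series=[
    {"dx": 0.15, "dy": 0, "dz": -0.26, "wx": 0, "wy": 0, "wz": 0, "fingers": 255},
    {"dx": 0.1, "dy": 0, "dz": -0.2, "wx": 0, "wy": 0, "wz": 0, "fingers": 255},
    {"dx": 0, "dy": 0, "dz": 0, "wx": 0, "wy": 0, "wz": 0, "fingers": 255},
  ],
)

```text
t: 12.85
tool_pos: [0.578, 0.091, 0.0643]
orientation: [1.957, 1.891, 0.507]
force: [0.0, 0.2, -1.8]
opening: 0.026
```

```bash
python3 go.py 2 16.6 6 1
```

```text
t 12.85 bed tcp mm [ 2.2 16.8  8.9] F_bed [-0.8  0.2 -1.6] open 26.0
n 1 total d [ 0.13 -0.03 -0.26] w [-0.0008 -0.0004  0.0004]
per row d [ 0.125 -0.026 -0.257] w [-0.0008 -0.0004  0.0004]
```

Emit:
send_rows(
  series=[
    {"dx": 0.05, "dy": 0, "dz": -0.1, "wx": 0, "wy": 0, "wz": 0, "fingers": 255},
    {"dx": 0.05, "dy": 0, "dz": -0.1, "wx": 0, "wy": 0, "wz": 0, "fingers": 255},
  ],
)

```text
t: 13.02
tool_pos: [0.5787, 0.0911, 0.0636]
orientation: [1.958, 1.891, 0.505]
force: [-28.4, -1.0, 25.3]
opening: 0.026
```

```bash
python3 go.py 2 16.6 6 1
```

```text
t 13.0167 bed tcp mm [ 2.4 17.   8. ] F_bed [-11.9  -1.9  36.1] open 26.0
n 1 total d [ 0.06 -0.04 -0.19] w [-0.0004 -0.0017  0.0005]
per row d [ 0.06  -0.039 -0.194] w [-0.0004 -0.0017  0.0005]
```

Emit:
send_rows(
  series=[
    {"dx": -0.03, "dy": 0, "dz": 0.06, "wx": 0, "wy": 0, "wz": 0, "fingers": 255},
    {"dx": 0, "dy": 0, "dz": 0, "wx": 0, "wy": 0, "wz": 0, "fingers": 255},
  ],
)

```text
t: 13.18
tool_pos: [0.5787, 0.0913, 0.0651]
orientation: [1.957, 1.891, 0.506]
force: [0.2, 0.4, -1.6]
opening: 0.0259
```

```bash
python3 go.py 2 4 8.5 4
```

```text
t 13.1833 bed tcp mm [ 3.2 17.2  9.2] F_bed [-0.6  0.4 -1.5] open 25.9
n 4 total d [-0.11 -1.31 -0.12] w [-0.0005 -0.0008  0.0003]
per row d [-0.028 -0.329 -0.031] w [-0.0001 -0.0002  0.0001]
```

Emit:
send_rows(
  series=[
    {"dx": -0.03, "dy": -0.33, "dz": -0.01, "wx": 0, "wy": 0, "wz": 0, "fingers": 255},
    {"dx": -0.03, "dy": -0.33, "dz": -0.01, "wx": 0, "wy": 0, "wz": 0, "fingers": 255},
    {"dx": -0.03, "dy": -0.33, "dz": -0.01, "wx": 0, "wy": 0, "wz": 0, "fingers": 255},
    {"dx": -0.02, "dy": -0.25, "dz": -0.01, "wx": 0, "wy": 0, "wz": 0, "fingers": 255},
  ],
)

```text
t: 13.52
tool_pos: [0.5778, 0.0784, 0.0645]
orientation: [1.956, 1.892, 0.507]
force: [-0.3, 1.2, -1.3]
opening: 0.026
```

```bash
python3 go.py 2 4 8.5 1
```

```text
t 13.5167 bed tcp mm [2.5 4.2 9. ] F_bed [-1.   1.2 -1. ] open 26.0
n 1 total d [-0.02 -0.02 -0.07] w [-0.0005 -0.0001 -0.0008]
per row d [-0.019 -0.018 -0.067] w [-0.0005 -0.0001 -0.0008]
```

Emit:
send_rows(
  series=[
    {"dx": 0.01, "dy": 0, "dz": -0.07, "wx": 0, "wy": 0, "wz": 0, "fingers": 255},
    {"dx": 0, "dy": 0, "dz": 0, "wx": 0, "wy": 0, "wz": 0, "fingers": 255},
  ],
)

```text
t: 13.68
tool_pos: [0.5778, 0.0775, 0.0635]
orientation: [1.957, 1.89, 0.507]
force: [-0.6, 5.2, -1.1]
opening: 0.0255
```

```bash
python3 go.py 2 4 8 1;python3 - <<'E'
from h import *
im=robot.read_camera('scene')[:,:,::-1]
cv2.imwrite('pics/s9.png',im)
crop(im,300,150,430,230,6,'pics/s9c.png')
E
```

```text
t 13.6833 bed tcp mm [2.  3.3 8.1] F_bed [-1.2  5.2 -0.6] open 25.5
n 1 total d [ 0.01  0.07 -0.01] w [-0.0008 -0.0003  0.0004]
per row d [ 0.006  0.067 -0.011] w [-0.0008 -0.0003  0.0004]
```

View pics/s9c.png

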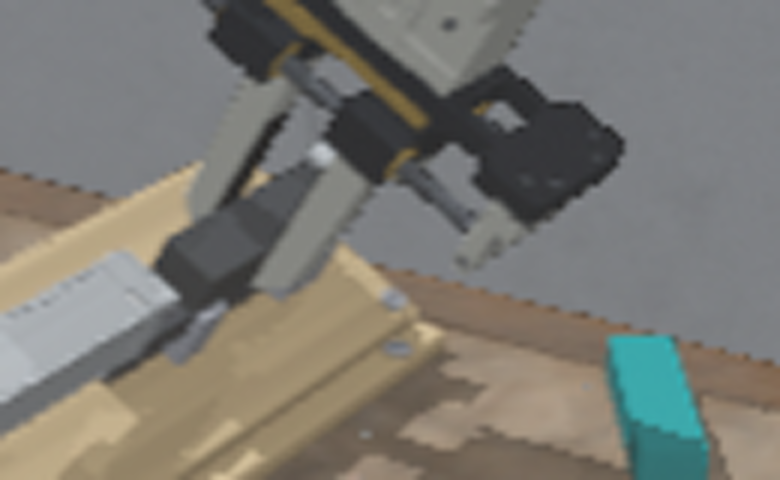

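Emit:
send_rows(
  series=[
    {"dx": 0, "dy": 0.1, "dz": -0.02, "wx": 0, "wy": 0, "wz": 0, "fingers": 255},
    {"dx": 0, "dy": 0.02, "dz": -0.04, "wx": 0, "wy": 0, "wz": 0, "fingers": 255},
    {"dx": 0, "dy": 0, "dz": 0, "wx": 0, "wy": 0, "wz": 0, "fingers": 255},
  ],
)

```text
t: 13.98
tool_pos: [0.578, 0.0783, 0.0637]
orientation: [1.957, 1.89, 0.506]
force: [-0.1, 0.2, -1.0]
opening: 0.0257
```

```bash
python3 go.py 2 4.5 8 1
```

```text
t 13.9833 bed tcp mm [2.2 4.1 8.2] F_bed [-0.6  0.2 -0.8] open 25.7
n 1 total d [-0.01  0.04 -0.03] w [ 0.0003 -0.0003  0.0008]
per row d [-0.01   0.037 -0.025] w [ 0.0003 -0.0003  0.0008]
```

Emit:
send_rows(
  series=[
    {"dx": 0.01, "dy": 0.03, "dz": -0.05, "wx": 0, "wy": 0, "wz": 0, "fingers": 255},
    {"dx": 0.01, "dy": 0, "dz": -0.03, "wx": 0, "wy": 0, "wz": 0, "fingers": 255},
  ],
)

```text
t: 14.15
tool_pos: [0.5782, 0.0784, 0.0636]
orientation: [1.956, 1.89, 0.505]
force: [-10.8, -1.0, 9.2]
opening: 0.026
```

```bash
python3 go.py 2 4.5 8 1
```

```text
t 14.15 bed tcp mm [2.4 4.3 8. ] F_bed [-4.7 -1.4 13.4] open 26.0
n 1 total d [-0.03  0.02 -0.02] w [ 0.0012 -0.0006  0.0008]
per row d [-0.029  0.024 -0.022] w [ 0.0012 -0.0006  0.0008]
```

Emit:
send_rows(
  series=[
    {"dx": 0, "dy": 0, "dz": 0, "wx": 0, "wy": 0, "wz": 0, "fingers": 165},
    {"dx": 0, "dy": 0, "dz": 0, "wx": 0, "wy": 0, "wz": 0, "fingers": 140},
    {"dx": 0, "dy": 0, "dz": 0, "wx": 0, "wy": 0, "wz": 0, "fingers": 120},
    {"dx": 0, "dy": 0, "dz": 0, "wx": 0, "wy": 0, "wz": 0, "fingers": 120},
  ],
)

```text
t: 14.48
tool_pos: [0.5793, 0.0789, 0.0648]
orientation: [1.954, 1.889, 0.507]
force: [-0.6, 0.3, -0.3]
opening: 0.047
```

```bash
python3 go.py 2 4.5 50 1
```

```text
t 14.4833 bed tcp mm [3.9 4.8 8.5] F_bed [-0.6  0.3  0.1] open 47.0
n 1 total d [-2.24  0.05  3.5 ] w [0.0011 0.002  0.0003]
per row d [-2.24   0.049  3.496] w [0.0011 0.002  0.0003]
```

Lift off and look.

Emit:
send_rows(
  series=[
    {"dx": -0.6, "dy": 0, "dz": 0.9, "wx": 0, "wy": 0, "wz": 0, "fingers": 100},
    {"dx": -1.2, "dy": 0, "dz": 1.8, "wx": 0, "wy": 0, "wz": 0, "fingers": 60},
    {"dx": -1.4, "dy": 0, "dz": 2.3, "wx": 0, "wy": 0, "wz": 0, "fingers": 60},
    {"dx": -1.4, "dy": 0, "dz": 2.3, "wx": 0, "wy": 0, "wz": 0, "fingers": 60},
    {"dx": 0, "dy": 0, "dz": 0, "wx": 0, "wy": 0, "wz": 0, "fingers": 60},
    {"dx": 0, "dy": 0, "dz": 0, "wx": 0, "wy": 0, "wz": 0, "fingers": 60},
  ],
)

```text
t: 14.98
tool_pos: [0.5309, 0.079, 0.1395]
orientation: [1.955, 1.89, 0.507]
force: [0.1, 0.2, -1.0]
opening: 0.0713
```

```bash
python3 go.py 0 115.5 60
python3 - <<'E'
from fit import *
s=robot.read_state()
for n in('scene','wrist'):
  im=robot.read_camera(n)[:,:,::-1];cv2.imwrite(f'pics/{n}10.png',im)
  if n=='scene': crop(im,300,150,430,240,6,'pics/s10c.png')
E
```

```text
t 14.9833 bed tcp mm [-0.6  3.2 97.4] F_bed [-0.4  0.2 -0.9] open 71.3
n 3 total d [ 2.3  11.16 -3.21] w [0.0009 0.001  0.0002]
per row d [ 0.768  3.719 -1.069] w [0.0003 0.0003 0.0001]
```

View pics/s10c.png

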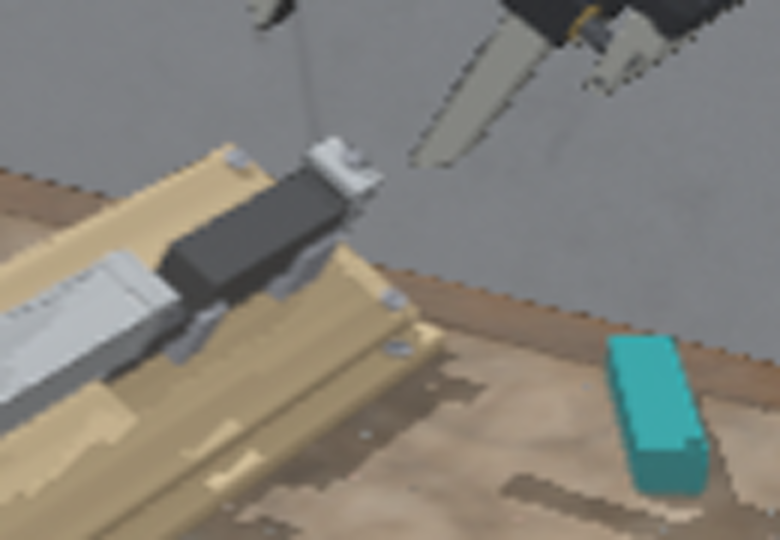

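View pics/wrist10.png

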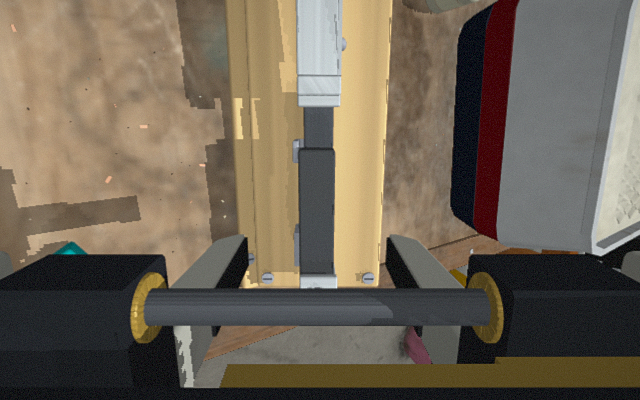

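Emit:
send_rows(
  series=[
    {"dx": 0.6, "dy": 2.8, "dz": -0.5, "wx": 0, "wy": 0, "wz": 0, "fingers": 60},
    {"dx": 0.6, "dy": 2.8, "dz": -0.8, "wx": 0, "wy": 0, "wz": 0, "fingers": 60},
    {"dx": 0.6, "dy": 2.8, "dz": -0.9, "wx": 0, "wy": 0, "wz": 0, "fingers": 60},
    {"dx": 0.5, "dy": 2.4, "dz": -0.9, "wx": 0, "wy": 0, "wz": 0, "fingers": 60},
    {"dx": 0, "dy": 0, "dz": 0, "wx": 0, "wy": 0, "wz": 0, "fingers": 60},
    {"dx": 0, "dy": 0, "dz": 0, "wx": 0, "wy": 0, "wz": 0, "fingers": 60},
  ],
)

```text
t: 15.58
tool_pos: [0.5542, 0.189, 0.0978]
orientation: [1.961, 1.891, 0.494]
force: [0.6, -0.1, 0.5]
opening: 0.0709
```

```bash
python3 go.py 1 115.5 20 2
```

```text
t 15.5833 bed tcp mm [ -4.6 113.9  51.4] F_bed [ 0.8 -0.1  0.1] open 70.9
n 2 total d [ 2.06  0.09 -2.44] w [ 0.0044 -0.0074  0.0038]
per row d [ 1.029  0.043 -1.222] w [ 0.0022 -0.0037  0.0019]
```

Emit:
send_rows(
  series=[
    {"dx": 0.9, "dy": 0.05, "dz": -1.2, "wx": 0.002, "wy": -0.004, "wz": 0.002, "fingers": 60},
    {"dx": 0.8, "dy": 0.05, "dz": -1.2, "wx": 0.002, "wy": -0.004, "wz": 0.002, "fingers": 60},
    {"dx": 0, "dy": 0, "dz": -0.2, "wx": 0, "wy": 0, "wz": 0, "fingers": 60},
  ],
)

```text
t: 15.83
tool_pos: [0.5707, 0.1891, 0.0681]
orientation: [1.955, 1.894, 0.502]
force: [-0.2, -0.7, -1.0]
opening: 0.0713
```

```bash
python3 go.py 1 115.5 -1 2
```

```text
t 15.8333 bed tcp mm [ -5.2 114.6  17.5] F_bed [-0.6 -0.7 -0.8] open 71.3
n 2 total d [ 1.46  0.04 -1.3 ] w [ 0.002  -0.0033 -0.0019]
per row d [ 0.732  0.022 -0.648] w [ 0.001  -0.0016 -0.001 ]
```

Emit:
send_rows(
  series=[
    {"dx": 0.7, "dy": 0.03, "dz": -0.6, "wx": 0.001, "wy": -0.002, "wz": -0.001, "fingers": 60},
    {"dx": 0.5, "dy": 0.02, "dz": -0.5, "wx": 0.001, "wy": -0.002, "wz": -0.001, "fingers": 90},
    {"dx": 0, "dy": 0, "dz": 0, "wx": 0, "wy": 0, "wz": 0, "fingers": 110},
  ],
)

```text
t: 16.08
tool_pos: [0.5815, 0.1864, 0.0543]
orientation: [1.96, 1.89, 0.5]
force: [0.2, 0.4, 0.2]
opening: 0.0621
```

```bash
python3 go.py 1 115.5 -1 1
```

```text
t 16.0833 bed tcp mm [-2.600e+00  1.123e+02  1.000e-01] F_bed [0.2 0.4 0. ] open 62.1
n 1 total d [0.38 0.31 0.09] w [ 0.0019 -0.0039  0.003 ]
per row d [0.378 0.311 0.087] w [ 0.0019 -0.0039  0.003 ]
```

Emit:
send_rows(
  series=[
    {"dx": 0.36, "dy": 0.32, "dz": 0.05, "wx": 0.002, "wy": -0.004, "wz": 0.003, "fingers": 130},
    {"dx": 0, "dy": 0, "dz": 0, "wx": 0, "wy": 0, "wz": 0, "fingers": 130},
    {"dx": 0, "dy": 0, "dz": 0, "wx": 0, "wy": 0, "wz": 0, "fingers": 130},
  ],
  newtons=40,
)

```text
t: 16.33
tool_pos: [0.5852, 0.1885, 0.0553]
orientation: [1.957, 1.889, 0.506]
force: [-0.2, -0.4, 0.3]
opening: 0.0467
```

```bash
python3 go.py 1 115.5 -1 1
```

```text
t 16.3333 bed tcp mm [  1.  114.5  -0.9] F_bed [-0.  -0.5  0.3] open 46.7
n 1 total d [ 0.01  0.1  -0.01] w [ 0.0001 -0.0001  0.0015]
per row d [ 0.006  0.097 -0.014] w [ 0.0001 -0.0001  0.0015]
```

Emit:
send_rows(
  series=[
    {"dx": 0, "dy": 0.12, "dz": 0, "wx": 0, "wy": 0, "wz": 0.001, "fingers": 255},
    {"dx": 0, "dy": 0, "dz": 0, "wx": 0, "wy": 0, "wz": 0, "fingers": 255},
    {"dx": 0, "dy": 0, "dz": 0, "wx": 0, "wy": 0, "wz": 0, "fingers": 255},
    {"dx": 0, "dy": 0, "dz": 0, "wx": 0, "wy": 0, "wz": 0, "fingers": 255},
    {"dx": 0, "dy": 0, "dz": 0, "wx": 0, "wy": 0, "wz": 0, "fingers": 255},
  ],
)

```text
t: 16.75
tool_pos: [0.5849, 0.1902, 0.0565]
orientation: [1.956, 1.89, 0.507]
force: [6.2, -1.1, -3.9]
opening: 0.0275
```

```bash
python3 go.py 1 115.5 -1 1
```

```text
t 16.75 bed tcp mm [  1.4 116.2   0.4] F_bed [ 3.4 -0.9 -6.5] open 27.5
n 1 total d [ 0.03 -0.07 -0.14] w [-0.0002  0.0008 -0.    ]
per row d [ 0.035 -0.068 -0.141] w [-0.0002  0.0008 -0.    ]
```

Emit:
send_rows(
  series=[
    {"dx": -0.02, "dy": -0.6, "dz": 0, "wx": 0, "wy": 0, "wz": 0, "fingers": 255},
    {"dx": -0.02, "dy": -0.6, "dz": 0, "wx": 0, "wy": 0, "wz": 0, "fingers": 255},
    {"dx": -0.02, "dy": -0.6, "dz": 0, "wx": 0, "wy": 0, "wz": 0, "fingers": 255},
    {"dx": -0.02, "dy": -0.6, "dz": 0, "wx": 0, "wy": 0, "wz": 0, "fingers": 255},
    {"dx": -0.01, "dy": -0.3, "dz": 0, "wx": 0, "wy": 0, "wz": 0, "fingers": 255},
    {"dx": 0, "dy": -0.1, "dz": 0, "wx": 0, "wy": 0, "wz": 0, "fingers": 255},
  ],
)

```text
t: 17.25
tool_pos: [0.5841, 0.1654, 0.0566]
orientation: [1.955, 1.894, 0.516]
force: [1.2, 2.8, -1.1]
opening: 0.0279
```

```bash
python3 go.py 1.4 84.2 0.4 1
```

```text
t 17.25 bed tcp mm [ 1.4 91.4  0.4] F_bed [ 0.4  2.8 -1.5] open 27.9
n 1 total d [-0.03 -0.72 -0.  ] w [-0.0058  0.0029 -0.004 ]
per row d [-0.026 -0.72  -0.005] w [-0.0058  0.0029 -0.004 ]
```

Emit:
send_rows(
  series=[
    {"dx": -0.01, "dy": -0.3, "dz": 0, "wx": -0.003, "wy": 0.001, "wz": -0.002, "fingers": 255},
    {"dx": -0.01, "dy": -0.3, "dz": 0, "wx": -0.003, "wy": 0.001, "wz": -0.002, "fingers": 255},
    {"dx": 0, "dy": -0.1, "dz": 0, "wx": 0, "wy": 0, "wz": 0, "fingers": 255},
  ],
)

```text
t: 17.5
tool_pos: [0.5838, 0.1581, 0.0565]
orientation: [1.956, 1.89, 0.507]
force: [0.1, 1.6, -1.1]
opening: 0.0275
```

```bash
python3 go.py 1.4 84.2 0.4 1
```

```text
t 17.5 bed tcp mm [ 1.4 84.1  0.4] F_bed [-0.5  1.6 -0.9] open 27.5
n 1 total d [0.   0.01 0.  ] w [0.0005 0.0007 0.0003]
per row d [0.003 0.008 0.001] w [0.0005 0.0007 0.0003]
```

Emit:
send_rows(
  series=[
    {"dx": 0, "dy": -0.12, "dz": 0, "wx": 0, "wy": 0, "wz": 0, "fingers": 255},
    {"dx": 0, "dy": -0.06, "dz": 0, "wx": 0, "wy": 0, "wz": 0, "fingers": 255},
  ],
)

```text
t: 17.67
tool_pos: [0.5837, 0.1563, 0.0565]
orientation: [1.956, 1.89, 0.507]
force: [0.4, 1.0, -1.3]
opening: 0.0275
```

```bash
python3 go.py 1.4 84.2 0.4 1
```

```text
t 17.6667 bed tcp mm [ 1.3 82.3  0.4] F_bed [-0.4  1.1 -1.3] open 27.5
n 1 total d [0.01 0.19 0.  ] w [0.0005 0.0006 0.0002]
per row d [0.015 0.192 0.004] w [0.0005 0.0006 0.0002]
```

Run:
```python
from fit import *
from par import *
s=robot.read_state()
im=robot.read_camera('wrist')[:,:,::-1].copy();cv2.imwrite('pics/w11.png',im)
c=cam('wrist',s)
print(proj(c,T+bedR(yaw)@[.018,.1165,.016]),proj(c,T+bedR(yaw)@[.014,.1705,.030]))
crop(im,220,60,420,260,4,'pics/w11a.png')
```

```text
[[356.43491072 192.3736967 ]] [[353.91681234  57.62821416]]
```

View pics/w11a.png

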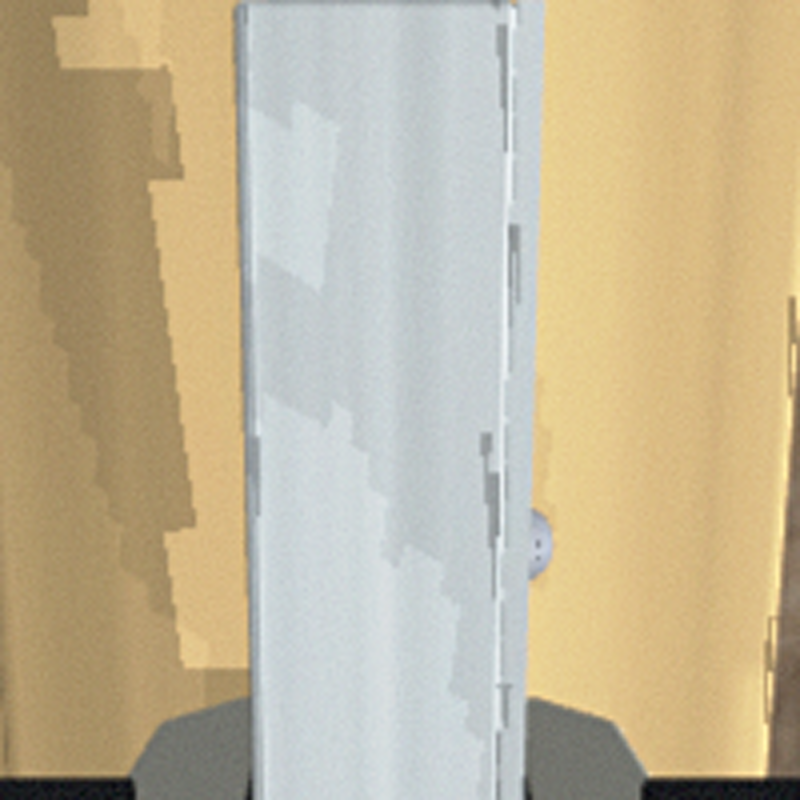

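Emit:
send_rows(
  series=[
    {"dx": 0, "dy": 0, "dz": 0, "wx": 0, "wy": 0, "wz": 0, "fingers": 100},
    {"dx": 0, "dy": 0, "dz": 0, "wx": 0, "wy": 0, "wz": 0, "fingers": 60},
    {"dx": 0, "dy": 0, "dz": 0, "wx": 0, "wy": 0, "wz": 0, "fingers": 60},
    {"dx": 0, "dy": 0, "dz": 0, "wx": 0, "wy": 0, "wz": 0, "fingers": 60},
    {"dx": 0, "dy": 0, "dz": 0, "wx": 0, "wy": 0, "wz": 0, "fingers": 60},
    {"dx": -0.5, "dy": 0, "dz": 0.87, "wx": 0, "wy": 0, "wz": 0, "fingers": 60},
    {"dx": -1, "dy": -1, "dz": 1.73, "wx": 0, "wy": 0, "wz": 0, "fingers": 60},
    {"dx": -1.5, "dy": -2, "dz": 2.6, "wx": 0, "wy": 0, "wz": 0, "fingers": 60},
    {"dx": -1.5, "dy": -3, "dz": 2.6, "wx": 0, "wy": 0, "wz": 0, "fingers": 60},
    {"dx": -1.5, "dy": -3, "dz": 2.6, "wx": 0, "wy": 0, "wz": 0, "fingers": 60},
    {"dx": 0, "dy": 0, "dz": 0, "wx": 0, "wy": 0, "wz": 0, "fingers": 60},
    {"dx": 0, "dy": 0, "dz": 0, "wx": 0, "wy": 0, "wz": 0, "fingers": 60},
  ],
)

```text
t: 18.72
tool_pos: [0.5221, 0.0635, 0.1674]
orientation: [1.946, 1.89, 0.511]
force: [-0.9, -0.8, 0.1]
opening: 0.071
```

```bash
python3 go.py
python3 - <<'E'
from fit import *
from par import *
s=robot.read_state()
im=robot.read_camera('wrist')[:,:,::-1].copy();cv2.imwrite('pics/w12.png',im)
crop(im,250,0,400,260,3,'pics/w12a.png')
im=robot.read_camera('scene')[:,:,::-1];cv2.imwrite('pics/s12.png',im)
crop(im,240,150,430,265,4,'pics/s12a.png')
E
```

```text
t 18.7167 bed tcp mm [  6.2 -12.6 125.7] F_bed [-0.7 -0.9  0.6] open 71.0
```

View pics/w12a.png

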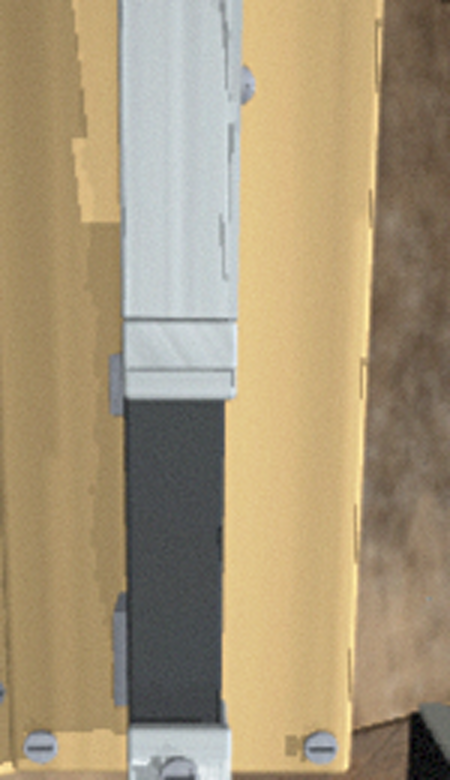

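View pics/s12a.png

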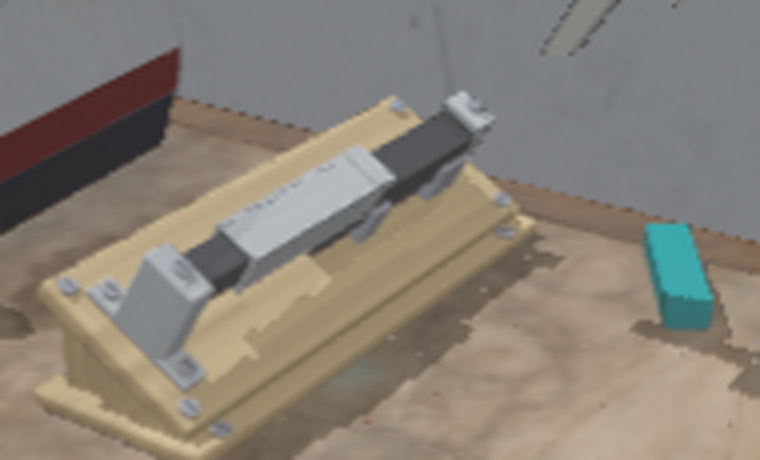

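Run:
```python
from plant import robot
print(robot.close_job())
```

```text
the job is handed in; nothing more can be done
None
```

The stone is fitted in the holder and the job was handed in at about 19 s of the 54 s. I moved the sleeve out two holes, laid the stone on the bed and slid it inward so its end sat under the fixed lip. I then moved the sleeve back in one hole.

- **Last hole:** at each of the two outward steps the sleeve stopped with about 17–18 N on the tool. The wrist picture then showed the button standing out and the jaw where the last hole should put it.
- **Middle hole and stone:** the last wrist and scene pictures show the button out again, the stone flat between the jaws against the cleats, and both lips over its ends. The gripper was clear of everything.
- **Other objects:** I didn't touch the fid, the tin or the turquoise block. The block shows in the last crop; I didn't check the fid and tin in a final picture.

Three readings disagreed with what I expected:
- **Bed height:** the stone met the bed about 2 mm higher than my fitted pose, so the first touch briefly read 36 N through the stone. I backed off and seated it at about 13 N.
- **Fixed jaw:** the stone pressed the fixed jaw at about 5 N while I slid it inward, so I moved it about 1 mm back before letting go.
- **Inward slide:** the gripper moved 33.9 mm inward with no locking force at the end. For that step the lock rests on the pictures alone.

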